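# Inspect a bag lock on four sides and pack its hardware case

## Robot

A 6-joint arm with a two-finger parallel gripper is mounted at the origin on the work surface. World frame = base frame: x ahead of the robot, y to its left, z up, the work surface at z = 0. Lengths are in m, angles in rad, forces in N, time in s.
With the tool pointing down it reaches from about 0.325 to 1 m from the base axis. Payload 5.1 kg.
Tool frame: the origin (TCP) lies on the centre line of the jaws, within the pads' length; the fingertips stand 25 mm ahead of it and the grasp point (between the pads) lies 6 mm ahead of it (manip.finger_overhang is the distance from the TCP to the fingertips, in m); z points along the fingers, y is the direction in which the jaws open and shut (so a half turn about z gives the same grasp; the last joint's range is limited). The gripper opens to 85 mm and grips with 20 to 120 N. Pads are 22 mm wide; open, the fingers measure 114 mm over their backs; the gripper's body (76 mm by 85 mm) begins 54 mm behind the grasp point. The pads swing forward as they close: fully open they stand 13 mm farther back than shut.
Start: joints at [-1.403, 0.124, 1.65, -0, 1.367, -0.083], TCP at [0.161, -0.63, 0.256] pointing down, gripper open.
Joint ranges: [-2.61, 2.61], [-1.02, 2.33], [0.03, 2.71], [-1.35, 4.49], [0.32, 2.68], [-2.91, 2.91]. Speed limits (rad/s): [2.57, 2.57, 3.14, 3.14, 3.14, 3.14].

## Interface

Orientations are given as a rotation vector (axis times angle).
In Python, from station import manip, camera, get_calibration gives the robot as it stands. The module is installed in compiled form; this text tells all that it offers.
- The arm moves only by the tool apply_moves, never from a script. Its argument "moves" is a list of rows, each a list of 5 numbers: the finger opening in cm, from 0 to 8.54, then the shift along the tool's x, y, z in cm, then the turn about the tool's z in rad. A call has exactly 5 rows; each row is the pose to reach, as a shift and turn from the pose measured when the call began, along the tool's axes at that moment; what a row does not reach only later rows make up. A row lasts 1/8 s, in which the tool goes at most 62.5 mm and 10.7 degrees, less where a joint would pass 70% of its speed; a pose out of reach is approached as far as the arm can. A call with a gripper value outside its range is refused whole. The fingers move at their own pace and stop on an object; "force" is the grip in N (left out, the last holds). Time passes only in rows, so rows that repeat a pose let the fingers close, or fill a call up. It gives the time, the measured TCP pose, the force and the opening at its end, in the units of the state.
- manip.state(): the state, without advancing time (a new reading comes with each control period).
- camera(name): name is "side" or "top" or "wrist"; returns the picture (400x640x3 uint8, red, green, blue); there is no depth.
- get_calibration(name): a dict with "vertical_fov" (degrees; the focal length in pixels is half the picture's height over the tangent of half this angle, whatever the lens; pixels are square), "cx", "cy" (the principal point, pixels), "pose" (4x4, takes a point from camera to world coordinates). Camera axes: x right, y down, z forward; pixel columns grow to the right and rows downward; lengths in m; the calibration is good to about 2 mm. A picture is of the moment at which its call begins: read the wrist's pose just before it. get_calibration takes no time and is no camera call; for the wrist camera it gives the pose at the moment of the call.
- manip.hand_in(): hands the job in, once; it reports no verdict.
The state is a dict: "time": time; "joint_pos": joint angles; "qd": joint speeds; "effort": joint torques, N m; "tool_pos": TCP position; "tcp_rot": TCP orientation; "force": force on the tool from outside, world axes, zero at the start; "wrist_torque": the same for the moment, N m; "opening": finger opening in m.
Only numpy, scipy, OpenCV 4.12 (cv2) and the standard library are available. Lean on these libraries where they do the work, as an engineer would, in place of code of your own. Each camera call takes 0.05 s, during which the arm holds its last target. There are 200 camera calls.

## Task

Check the brass padlock under the digital microscope: hold it up so that the front with the keyhole, then the flank with the silver number plate, then the plain back, then the plain flank is each for about a second centred on the lens, square to it and in focus, without bumping the microscope. Stand the lock upright in the deep well of the hardware case, lay every brass buckle that is on the table in the case's shallow tray (lock or buckles first, as you like), then press the case lid shut until it snaps. Leave the other tools and things on the table where they are.

Things in the scene. Friction and masses are not known exactly. Their poses are not given: they have to be found in the camera images.
- lock: brass padlock, starts upright. Body 22 mm along x, 40 mm along y, 32 mm high; above it a steel shackle, 32 mm wide overall along y, 8 mm along x, top 60 mm above the underside: grip its legs from outside, along y. About 180 g. Origin: centre of the underside; z up. Front (-x): black round keyhole escutcheon; -y flank: silver number plate; back (+x) and +y flank: plain
- lock_front (a point): centre of the lock's front face (keyhole), 16 mm above the underside, 11 mm from the middle along -x; axes as the lock's
- lock_number (a point): centre of the flank with the number plate, 16 mm above the underside, 20 mm from the middle along -y; axes as the lock's
- lock_back (a point): centre of the plain back, 16 mm above the underside, 11 mm from the middle along +x; axes as the lock's
- lock_flank (a point): centre of the plain flank, 16 mm above the underside, 20 mm from the middle along +y; axes as the lock's
- scope: digital microscope, fixed: level black barrel, 36 mm diameter, on a block on a white base plate 8 mm thick, 120 mm wide, x from -60 to 210 mm. Nothing of it is higher than 115 mm. Origin: on the table under the point of focus, where the base has a red cross; x points from the focus towards the lens (which looks along -x), z up
- focus (a point): the microscope's point of focus: 90 mm above the table, on the lens axis, 70 mm in front of the lens. Axes as the microscope's (x towards the lens). A face is in focus when its centre is here (within 15 mm) and it faces the lens (within about 15 degrees)
- case: hardware case, fixed: dark wooden box 150 mm (its x) by 230 mm (its y), rim 72 mm high, walls 6 mm. Origin: centre of the underside; lid hinged along the top of the +x side; the -x side is the front, with a brass keeper bead 5 mm proud. A 6 mm divider, 66 mm high, at y = -11 mm, parts the deep lock well (-y side) from the shallow tray (+y side)
- well (a point): centre of the floor of the lock well, 6 mm above the table; the well is 138 mm along the case's x and 95 mm along its y, 66 mm deep. Axes as the case's
- tray (a point): centre of the floor of the shallow tray, 40 mm above the table; the tray is 138 mm along the case's x and 117 mm along its y, 32 mm deep. Buckles may lie on one another there. Axes as the case's
- case_lid (a joint): lid angle: 0 shut, 1.57 upright, 1.9 fully open; starts open, leaning back past upright, and stays put near upright (stiff hinge). Pushed forward to below about 1.1 it sinks slowly by its own weight until its hasp rests on the keeper bead at about 0.08; from there a push down of about 10 N (up to 15 N) on the free edge snaps it shut, and it stays shut
- lid_edge (a point): on the lid's outer face (top when shut), middle of the free edge, 6 mm in from it. The lid is 156 mm from hinge to edge, 230 mm wide, 8 mm thick: wooden frame, clear pane, and a sprung brass hasp standing 27 mm off the inner side of its free edge. Axes turn with the lid: x from edge to hinge, z out of the outer face
- lid_hinge (a point): on the hinge line, middle of the case's +x rim, 72 mm above the table (the level of the lid's underside); axes turn with the lid
- buckle1: a brass roller buckle lying flat: a rectangular frame 46 mm along its x, 38 mm along its y, 8 mm high, with 7 mm bars; 45 g. Origin: centre of the underside. May be absent (2 to 4 are present)
- buckle2: a brass roller buckle lying flat: a rectangular frame 46 mm along its x, 38 mm along its y, 8 mm high, with 7 mm bars; 45 g. Origin: centre of the underside. May be absent (2 to 4 are present)
- buckle3: a brass roller buckle lying flat: a rectangular frame 46 mm along its x, 38 mm along its y, 8 mm high, with 7 mm bars; 45 g. Origin: centre of the underside. May be absent (2 to 4 are present)
- buckle4: a brass roller buckle lying flat: a rectangular frame 46 mm along its x, 38 mm along its y, 8 mm high, with 7 mm bars; 45 g. Origin: centre of the underside. May be absent (2 to 4 are present)
- spool: bystander: dark grey thread spool standing upright, 42 mm diameter, 54 mm high; it may stand among the lock and buckles. Origin: centre of the underside
- mallet: bystander: white-headed mallet lying, head 38 mm diameter and 70 mm long at the origin, handle 170 mm along its -x
- awl: bystander: awl lying, wooden handle 25 mm thick, 135 mm long overall along its x; origin about the middle
- tea_mug: bystander: white mug, 76 mm diameter, 85 mm high; origin: centre of the underside
- wax_tin: bystander: red tin of wax, 70 mm diameter, 26 mm high; origin: centre of the underside
- pliers: bystander: pliers with black handles lying, 170 mm long along its x; origin at the pivot, handles to -x
- bone_folder: bystander: ivory-coloured bone folder lying flat, 130 mm by 22 mm by 6 mm; origin: centre of the underside

How it is judged:
On the way, in this order (a step that is already met when the one before it is completed fails the run):
1. front of the lock held in focus before the lens, square to it (distance between lock_front and focus below 0.015 m and angle between the x axis of lock and the x axis of focus, either way round below 0.3 rad and x of lock_back in the frame of focus below -0.005 m), for 0.8 s.
2. number-plate flank of the lock held in focus before the lens, square to it (distance between lock_number and focus below 0.015 m and angle between the y axis of lock and the x axis of focus, either way round below 0.3 rad and x of lock_flank in the frame of focus below -0.02 m), for 0.8 s.
3. plain back of the lock held in focus before the lens, square to it (distance between lock_back and focus below 0.015 m and angle between the x axis of lock and the x axis of focus, either way round below 0.3 rad and x of lock_front in the frame of focus below -0.005 m), for 0.8 s.
4. plain flank of the lock held in focus before the lens, square to it (distance between lock_flank and focus below 0.015 m and angle between the y axis of lock and the x axis of focus, either way round below 0.3 rad and x of lock_number in the frame of focus below -0.02 m), for 0.8 s.
At the end, for the whole second after the job is handed in: the lock stands upright (within 0.2 rad) on the floor of the case's well, every buckle present lies in the tray below the rim (its origin less than 24 mm above the tray floor), all at rest, and the lid is snapped shut (joint below 0.03 rad) (x of lock in the frame of well between -0.062 and 0.062 m and y of lock in the frame of well between -0.042 and 0.042 m and z of lock in the frame of well between -0.004 and 0.006 m and angle between lock's own z axis and vertical below 0.2 rad and linear speed of each of lock, buckle1, buckle2, buckle3, buckle4 below 0.02 m/s and x of buckle1 in the frame of tray between -0.066 and 0.066 m and y of buckle1 in the frame of tray between -0.056 and 0.056 m and z of buckle1 in the frame of tray between -0.004 and 0.024 m and x of buckle2 in the frame of tray between -0.066 and 0.066 m and y of buckle2 in the frame of tray between -0.056 and 0.056 m and z of buckle2 in the frame of tray between -0.004 and 0.024 m and x of buckle3 in the frame of tray between -0.066 and 0.066 m and y of buckle3 in the frame of tray between -0.056 and 0.056 m and z of buckle3 in the frame of tray between -0.004 and 0.024 m and x of buckle4 in the frame of tray between -0.066 and 0.066 m and y of buckle4 in the frame of tray between -0.056 and 0.056 m and z of buckle4 in the frame of tray between -0.004 and 0.024 m and value of joint case_lid below 0.03 rad); the robot touches nothing.
It fails at once if the microscope is bumped (over 8 N) by the fingers, the arm or the lock (contact force between any of the fingers, the arm, lock and scope above 8 N).
It fails at once if the spool, mallet, awl, mug, tin, pliers or bone folder is moved more than 30 mm (distance of any of spool, mallet, awl, tea_mug, wax_tin, pliers, bone_folder from where it was at the start of the episode above 0.03 m).
Of buckle1, buckle2, buckle3, buckle4 only 2 to 4 are there at a start; the rules pass over those that are not, and their reading is None.
At some moment in a run one of buckle1, buckle2, buckle3, buckle4 may be knocked a few centimetres aside while the robot is not near it.
It also fails if it takes over 210 s, if anything falls off the work surface, if the arm or the gripper's body presses on something with over 40 N, if the wrist force passes 120 N, or if a joint passes its speed limit or range.

## Working session

There is one attempt and no reset: what is moved stays moved. The work goes in short steps, Python scripts to look and compute and a tool call to move; the robot and the scene stay as the last step left them, time stands still between calls to the robot, and variables do not carry over. Pictures are saved under pics/ and viewed, about 12 in all and at most 16, crops included, and the job is handed in when it is done.

Besides the shell and the picture viewer there is one more tool, called as name(argument=value, ...) on one line, values as JSON. apply_moves: Moves the arm, as the interface text tells. Its arguments: {"type":"object","properties":{"moves":{"type":"array","items":{"type":"array","items":{"type":"number"}}},"force":{"type":"number"}},"required":["moves"]}

```bash
mkdir -p pics; python3 - <<'E'
from station import manip,camera,get_calibration
import cv2,numpy as np
print(manip.state(), manip.finger_overhang)
for n in ("side","top","wrist"):
    c=get_calibration(n); print(n,c)
    cv2.imwrite(f"pics/{n}0.png",camera(n)[:,:,::-1])
E
```

```text
{'time': 0.0, 'joint_pos': array([-1.40259849e+00,  1.24520017e-01,  1.65171024e+00,  4.98691608e-06,
        1.36748033e+00, -8.26525857e-02]), 'qd': array([ 0.00010746, -0.00075804, -0.00077165, -0.00107337, -0.00092712,
        0.00074149]), 'effort': array([-1.17164338e-03, -4.23617113e+01, -3.65454590e+01, -1.17722902e-04,
        6.83296195e-03, -2.06628835e-05]), 'tool_pos': array([ 0.16119252, -0.62910904,  0.25502188]), 'tcp_rot': array([-3.11481469e+00, -3.92736299e-01,  1.34500446e-04]), 'force': array([-0.37868131,  1.21010936, -0.004318  ]), 'wrist_torque': array([-0.01361079, -0.03768248,  0.04863888]), 'opening': 0.08545541251514213} 0.025
side {'vertical_fov': 44.55547352348965, 'cx': 327.1923862236608, 'cy': 197.36757751337308, 'pose': array([[-0.95467159, -0.19278352,  0.22679654,  0.12575982],
       [-0.29757478,  0.59977165, -0.74278073,  1.25066955],
       [ 0.00716975, -0.77660059, -0.62995247,  1.17684344],
       [ 0.        ,  0.        ,  0.        ,  1.        ]])}
top {'vertical_fov': 44.224498634444856, 'cx': 313.43154125358967, 'cy': 205.07233795281195, 'pose': array([[ 2.06453154e-02, -9.84349951e-01,  1.75011272e-01,
         2.77694744e-01],
       [-9.99781829e-01, -2.08819034e-02,  4.89743278e-04,
        -3.13765608e-02],
       [ 3.17248971e-03, -1.74983201e-01, -9.84566308e-01,
         1.63016827e+00],
       [ 0.00000000e+00,  0.00000000e+00,  0.00000000e+00,
         1.00000000e+00]])}
wrist {'vertical_fov': 63.10153815007193, 'cx': 320.04251952179806, 'cy': 200.5887795960158, 'pose': array([[ 0.2489534 , -0.93192518, -0.26369996,  0.2270687 ],
       [-0.96851427, -0.23997516, -0.0662724 , -0.61251977],
       [-0.00152052,  0.27189591, -0.96232547,  0.37403218],
       [ 0.        ,  0.        ,  0.        ,  1.        ]])}
```

View pics/top0.png

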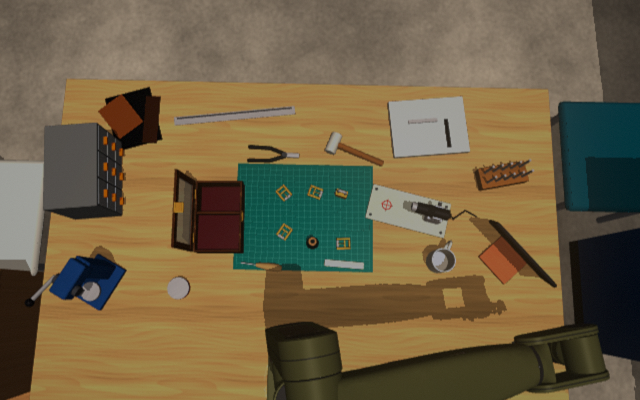

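View pics/side0.png

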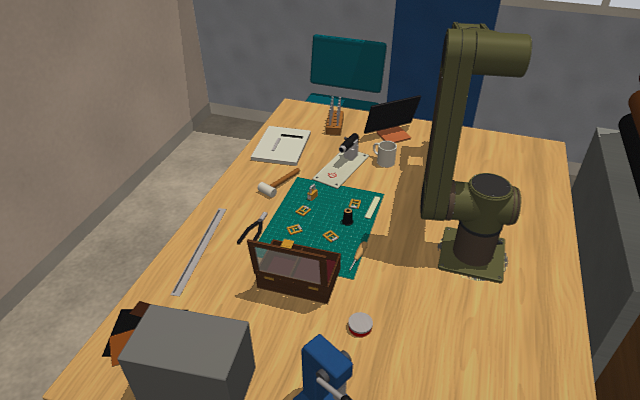

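```bash
cat > h.py <<'E'
from station import manip,camera,get_calibration
import cv2,numpy as np
from scipy.spatial.transform import Rotation as R
def foc(c): return 200/np.tan(np.radians(c["vertical_fov"]/2))
def ray(c,u,v):
    d=np.array([(u-c["cx"])/foc(c),(v-c["cy"])/foc(c),1.]); P=np.asarray(c["pose"]); return P[:3,3],P[:3,:3]@d
def onz(c,u,v,z):
    o,d=ray(c,u,v); return o+d*(z-o[2])/d[2]
def tri(c1,p1,c2,p2):
    o,d=ray(c1,*p1);q,e=ray(c2,*p2); s=np.linalg.lstsq(np.c_[d,-e],q-o,rcond=None)[0]
    a=o+s[0]*d;b=q+s[1]*e; return (a+b)/2,np.linalg.norm(a-b)
def proj(c,p):
    P=np.asarray(c["pose"]); q=P[:3,:3].T@(np.asarray(p)-P[:3,3]); return q[:2]/q[2]*foc(c)+[c["cx"],c["cy"]]
def snap(n,f):
    c=get_calibration(n); im=camera(n)[:,:,::-1].copy(); cv2.imwrite(f"pics/{f}.png",im); return c,im
E
python3 - <<'E'
from h import *
im=cv2.imread("pics/top0.png");cv2.imwrite("pics/t0c.png",cv2.resize(im[155:275,225:385],None,fx=5,fy=5,interpolation=cv2.INTER_CUBIC))
im=cv2.imread("pics/top0.png");cv2.imwrite("pics/t0d.png",cv2.resize(im[155:275,165:465],None,fx=2.6,fy=2.6,interpolation=cv2.INTER_CUBIC))
c=get_calibration("top")
im=cv2.imread("pics/top0.png").astype(int);hsv=cv2.cvtColor(im.astype(np.uint8),cv2.COLOR_BGR2HSV)
m=((hsv[:,:,0]>14)&(hsv[:,:,0]<32)&(hsv[:,:,1]>110)&(hsv[:,:,2]>90)).astype(np.uint8)
m[:,:237]=0;m[:,372:]=0;m[:165]=0;m[262:]=0
n,l,s,ce=cv2.connectedComponentsWithStats(cv2.morphologyEx(m,cv2.MORPH_CLOSE,np.ones((3,3),np.uint8)))
for i in range(1,n):
    if s[i,4]>15:
        ys,xs=np.where(l==i); r=cv2.minAreaRect(np.c_[xs,ys].astype(np.float32)); print(s[i],r,onz(c,*r[0],0.006)[:2])
for p in [(387,205),(209,215)]: print(onz(c,*p,0.008))
E
```

```text
[276 185  16  16 105] ((283.1557312011719, 192.28689575195312), (12.931726455688477, 11.139209747314453), 50.194427490234375) [0.60793957 0.07222428]
[307 185  16  15  84] ((314.6000061035156, 191.69998168945312), (12.965337753295898, 11.067971229553223), 18.434947967529297) [ 0.61220988 -0.0335584 ]
[336 189  12   9  48] ((341.27984619140625, 193.2339630126953), (11.398133277893066, 5.651175498962402), 16.699243545532227) [ 0.60885366 -0.12345759]
[276 224  16  16 105] ((284.0769348144531, 231.38458251953125), (11.094003677368164, 13.312806129455566), 33.6900634765625) [0.47564902 0.06500971]
[337 238  13  12  75] ((343.0, 243.5), (11.0, 12.0), 90.0) [ 0.43946458 -0.13096586]
[ 0.57151406 -0.2768802   0.008     ]
[0.52506111 0.31672252 0.008     ]
```

View pics/t0c.png

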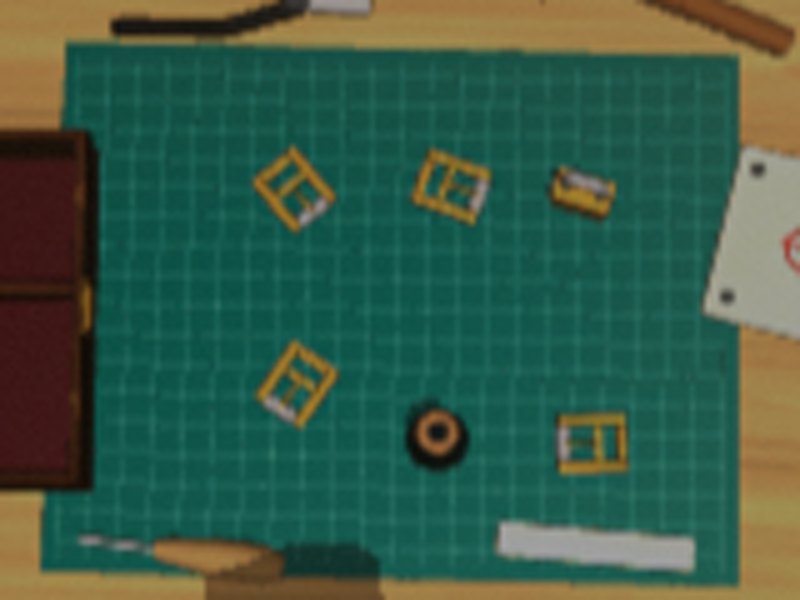

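View pics/t0d.png

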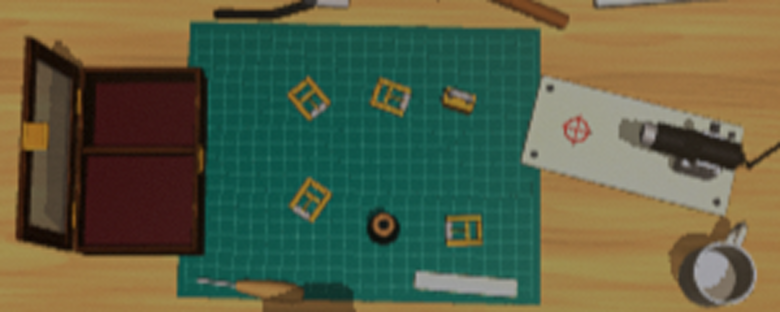

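apply_moves(moves=[[8.5,45.4,-40.9,0,0],[8.5,45.4,-40.9,0,0],[8.5,45.4,-40.9,0,0],[8.5,45.4,-40.9,0,0],[8.5,45.4,-40.9,0,0]])

```text
time: 0.78
tool_pos: [0.3348, -0.3674, 0.256]
tcp_rot: [-3.115, -0.392, -0.0]
force: [0.8, -0.6, -0.3]
opening: 0.0846
```

apply_moves(moves=[[8.5,39.5,-15.4,0,0],[8.5,39.5,-15.4,0,0],[8.5,39.5,-15.4,0,0],[8.5,39.5,-15.4,0,0],[8.5,39.5,-15.4,0,0]])

```text
time: 1.4
tool_pos: [0.589, -0.185, 0.2561]
tcp_rot: [-3.115, -0.392, 0.0]
force: [1.4, -1.4, 0.6]
opening: 0.0852
```

apply_moves(moves=[[8.5,10.4,-4.0,0,0],[8.5,10.4,-4.0,0,0],[8.5,10.4,-4.0,0,0],[8.5,10.4,-4.0,0,0],[8.5,10.4,-4.0,0,0]])

```text
time: 2.02
tool_pos: [0.679, -0.1214, 0.2561]
tcp_rot: [-3.116, -0.39, 0.001]
force: [0.9, 0.5, 0.1]
opening: 0.0846
```

```bash
python3 - <<'E'
from h import *
s=manip.state();print(s["tool_pos"],s["tcp_rot"],s["joint_pos"])
c,im=snap("wrist","w1");print(c["pose"]);np.save("w1.npy",c["pose"])
E
```

```text
[ 0.67897806 -0.12137309  0.25614165] [-3.11577471e+00 -3.90248686e-01  7.73338112e-04] [-2.55111014e-01  2.09874997e-01  1.55362449e+00  1.20835742e-03
  1.37909703e+00  1.06625353e+00]
[[ 0.24743991 -0.93222492 -0.26406476  0.74492497]
 [-0.96890261 -0.23838513 -0.06633454 -0.10476229]
 [-0.0011104   0.27226685 -0.96222114  0.37500657]
 [ 0.          0.          0.          1.        ]]
```

View pics/w1.png

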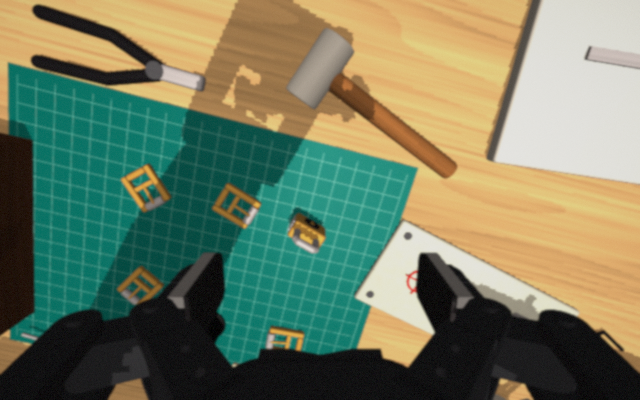

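```bash
python3 - <<'E'
from h import *
im=cv2.imread("pics/w1.png");cv2.imwrite("pics/w1c.png",cv2.resize(im[195:265,265:350],None,fx=8,fy=8,interpolation=cv2.INTER_CUBIC))
E
```

```text
(no output)
```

View pics/w1c.png

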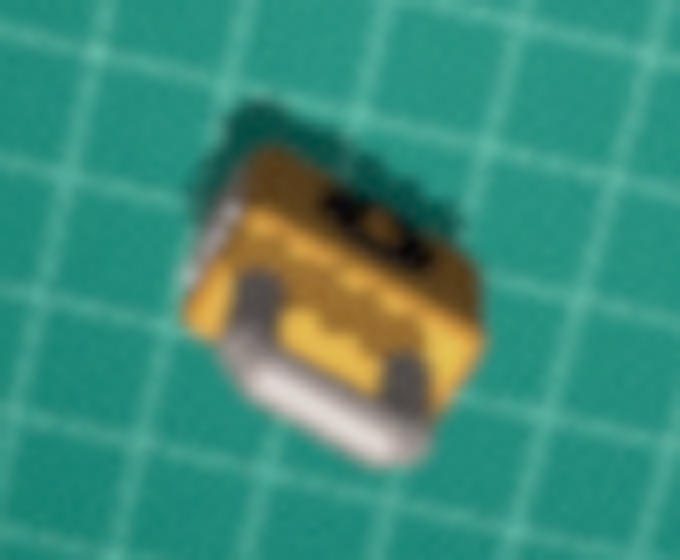

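```bash
python3 - <<'E'
from h import *
c=get_calibration("wrist");c["pose"]=np.load("w1.npy")
f=lambda x,y:(265+x/8-.5+.06,195+y/8-.5+.06)
for n,p,z in [("FL",(245,205),.032),("FR",(485,330),.032),("BL",(192,322),.032),("fl0",(265,150),0),("fr0",(475,265),0),("sL",(232,338),.056),("sR",(425,455),.056)]:
    print(n,onz(c,*f(*p),z)[:2])
t=get_calibration("top")
for p in [(386.9,205),(370.2,200.95),(447.1,219.95),(374.6,184.6),(365.8,217.3),(451.5,203),(442.7,236.9)]: print(p,onz(t,*p,.008)[:2])
im=cv2.imread("pics/top0.png").astype(int);m=(im[:,:,2]-np.maximum(im[:,:,0],im[:,:,1])>40);m[:,:376]=0;m[:,400:]=0;m[:190]=0;m[222:]=0
ys,xs=np.where(m);print("cross",len(xs),(xs.min()+xs.max())/2,(ys.min()+ys.max())/2,onz(t,xs.mean(),ys.mean(),.008))
# wrist view of cross
im=cv2.imread("pics/w1.png").astype(int);m=(im[:,:,2]-np.maximum(im[:,:,0],im[:,:,1])>40);m[:,:395]=0;m[:,440:]=0
ys,xs=np.where(m);print(len(xs),xs.min(),xs.max(),ys.min(),ys.max())
E
```

```text
FL [ 0.62196457 -0.10720474]
FR [ 0.61219265 -0.14425843]
BL [ 0.60312223 -0.10392861]
fl0 [ 0.61980968 -0.1083643 ]
fr0 [ 0.60976008 -0.14377383]
sL [ 0.61215067 -0.10957825]
sR [ 0.60223614 -0.13824575]
(386.9, 205) [ 0.57150695 -0.27654523]
(370.2, 200.95) [ 0.58411771 -0.2206046 ]
(447.1, 219.95) [ 0.52514849 -0.47691687]
(374.6, 184.6) [ 0.64054865 -0.23542405]
(365.8, 217.3) [ 0.52835357 -0.20596025]
(451.5, 203) [ 0.5829158  -0.49322284]
(442.7, 236.9) [ 0.46808408 -0.46080931]
cross 42 386.5 204.5 [ 0.57351445 -0.27569478  0.008     ]
5301 395 439 0 365
```

apply_moves(moves=[[5.2,-3.5,-0.8,3.0,0.17],[5.2,-7.1,-1.6,6.0,0.34],[5.2,-7.1,-1.6,9.0,0.507],[5.2,-7.1,-1.6,12.0,0.507],[5.2,-7.1,-1.6,12.6,0.507]])

```text
time: 2.7
tool_pos: [0.6041, -0.1236, 0.1282]
tcp_rot: [-3.113, 0.406, 0.007]
force: [-0.6, -0.4, -0.4]
opening: 0.0521
```

```bash
python3 - <<'E'
from h import *
s=manip.state();print(s["tool_pos"],s["tcp_rot"],s["joint_pos"],s["force"],s["opening"])
r=R.from_rotvec(s["tcp_rot"]).as_matrix();d=np.array([.606,-.1235,.060])-s["tool_pos"];print(r,r.T@d)
c,im=snap("wrist","w2");cv2.imwrite("pics/w2c.png",cv2.resize(im[150:400,160:480],None,fx=2.4,fy=2.4))
E
```

```text
[ 0.60410296 -0.12356679  0.12819637] [-3.11331011  0.40575896  0.00717219] [-2.89285947e-01  1.64424551e-01  1.83023209e+00  1.30611292e-03
  1.15175615e+00  1.54017587e+00] [-0.57520402 -0.39252666 -0.35151788] 0.05213236023567233
[[ 0.96658515 -0.25631003 -0.00427917]
 [-0.25630115 -0.9665937   0.00251847]
 [-0.00478173 -0.00133755 -0.99998767]] [ 0.00214262 -0.00045957  0.06818758]
```

View pics/w2c.png

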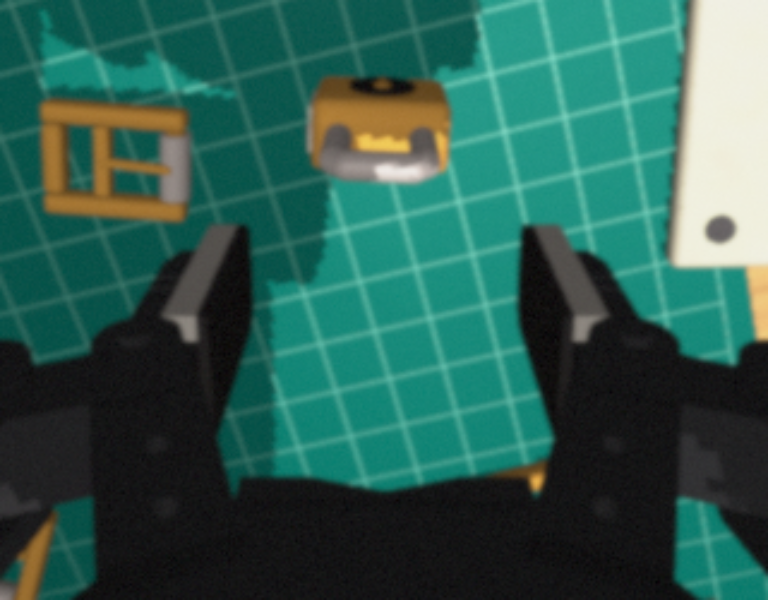

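apply_moves(moves=[[5.2,0.2,0,3.0,0],[5.2,0.2,0,5.0,0],[5.2,0.2,0,6.2,0],[5.2,0.2,0,6.8,0],[5.2,0.2,0,6.8,0]])

```text
time: 3.38
tool_pos: [0.6067, -0.124, 0.0609]
tcp_rot: [-3.114, 0.405, 0.005]
force: [-0.2, 0.9, -0.1]
opening: 0.0523
```

apply_moves(moves=[[2.0,0,0,0,0],[2.0,0,0,0,0],[2.0,0,0,0,0],[2.0,0,0,0,0],[2.0,0,0,0,0]], force=50)

```text
time: 4.0
tool_pos: [0.6074, -0.1241, 0.062]
tcp_rot: [-3.114, 0.405, 0.002]
force: [0.2, 1.4, 5.8]
opening: 0.0307
```

```bash
python3 - <<'E'
from h import *
s=manip.state();print(s["tool_pos"],s["tcp_rot"],s["force"],s["opening"])
c,im=snap("wrist","w3");cv2.imwrite("pics/w3c.png",cv2.resize(im[150:400,160:480],None,fx=2.0,fy=2.0))
E
```

```text
[ 0.60744237 -0.12407899  0.06203233] [-3.11369113e+00  4.05304947e-01  2.24315135e-03] [0.1876645  1.39441791 5.76645069] 0.030739068164954062
```

View pics/w3c.png

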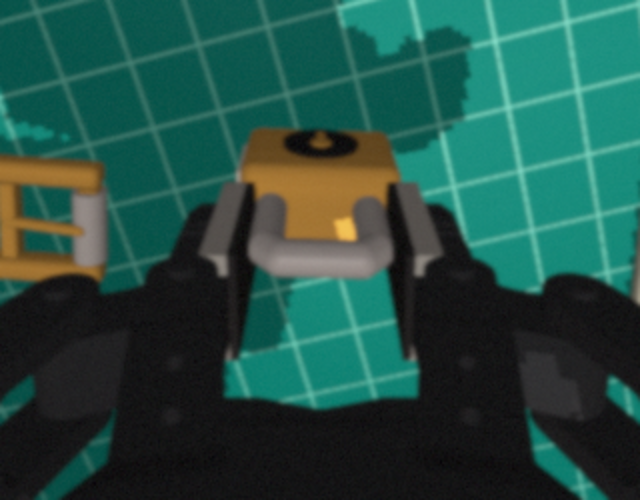

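apply_moves(moves=[[2.0,0,0,-3.7,0],[2.0,0,0,-7.4,0.1],[2.0,0,0,-7.4,0.28],[2.0,0,0,-7.4,0.46],[2.0,0,0,-7.4,0.6]])

```text
time: 4.68
tool_pos: [0.6067, -0.1241, 0.1348]
tcp_rot: [-2.853, 1.315, 0.006]
force: [-0.0, 0.1, -1.0]
opening: 0.0308
```

```bash
cat >> h.py <<'E'
def rel(x,y,z,yaw):
    "tool-frame shift (cm) and turn to reach TCP x,y,z with tool-x yaw"
    s=manip.state();r=R.from_rotvec(s["tcp_rot"]).as_matrix();y0=np.arctan2(r[1,0],r[0,0])
    d=100*r.T@(np.array([x,y,z])-s["tool_pos"]);t=(y0-yaw+np.pi)%(2*np.pi)-np.pi
    print("t",round(s["time"],2),"pos",s["tool_pos"].round(4),"yaw",round(y0,3),"j1,j6",s["joint_pos"][[0,5]].round(3),"F",s["force"].round(1),"open",round(s["opening"],4)); print("  rel",d.round(2),"turn",round(t,3))
def lockpose(k,th=-1.797,f=(.572,-.276)):
    "tool yaw, TCP xy for face k (0 front,1 number,2 back,3 flank); lock yaw = tool yaw+pi"
    sx=np.array([np.cos(th),np.sin(th)]);p=np.array(f)-[.011,.02,.011,.02][k]*sx
    return p[0],p[1],.136,th-k*np.pi/2
E
python3 -c "
from h import *
rel(*lockpose(0))"
```

```text
t 4.67 pos [ 0.6067 -0.1241  0.1348] yaw -0.864 j1,j6 [-0.289  2.145] F [-0.   0.1 -1. ] open 0.0308
  rel [ 8.64 11.62 -0.14] turn 0.933
```

apply_moves(moves=[[2.0,2.9,3.9,-0.1,0.18],[2.0,5.8,7.8,-0.1,0.36],[2.0,8.6,11.6,-0.1,0.54],[2.0,8.6,11.6,-0.1,0.72],[2.0,8.6,11.6,-0.1,0.88]])

```text
time: 5.3
tool_pos: [0.5732, -0.2655, 0.1341]
tcp_rot: [2.012, -2.411, -0.009]
force: [0.6, 0.4, -1.8]
opening: 0.0308
```

```bash
python3 - <<'E'
from h import *
rel(*lockpose(0)); rel(*lockpose(1))
c,im=snap("wrist","w4");a=im
c,im=snap("side","s4");b=cv2.resize(im[110:230,290:410],None,fx=4,fy=4,interpolation=cv2.INTER_CUBIC)
c,im=snap("top","t4")
cv2.imwrite("pics/m4.png",np.hstack([cv2.resize(a[:, 130:510],None,fx=.8,fy=.8),b[:320]]))
E
```

```text
t 5.3 pos [ 0.5732 -0.2655  0.1341] yaw -1.751 j1,j6 [-0.519  2.803] F [ 0.6  0.4 -1.8] open 0.0308
  rel [-0.04 -0.12 -0.19] turn 0.046
t 5.3 pos [ 0.5732 -0.2655  0.1341] yaw -1.751 j1,j6 [-0.519  2.803] F [ 0.6  0.4 -1.8] open 0.0308
  rel [-0.94 -0.16 -0.19] turn 1.617
```

View pics/m4.png

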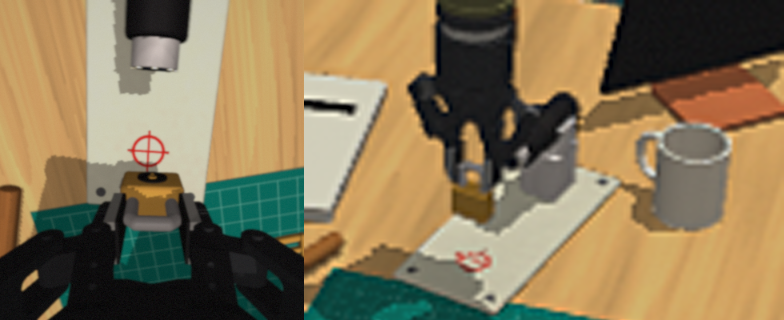

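```bash
python3 - <<'E'
from h import *
c=get_calibration("wrist");im=cv2.imread("pics/w4.png").astype(int)
m=(im[:,:,2]-np.maximum(im[:,:,0],im[:,:,1])>60);m[:150]=0;m[215:]=0;m[:,:280]=0;m[:,:350]&=True;m[:,350:]=0
ys,xs=np.where(m);u,v=(xs.min()+xs.max())/2,(ys.min()+ys.max())/2;print(len(xs),xs.min(),xs.max(),ys.min(),ys.max(),onz(c,u,v,.008))
# lens rim centre: barrel z=0.09 ; lens face approx px
P=c["pose"];print(P[:3,3])
for th in(-1.797,):
    sx=np.array([np.cos(th),np.sin(th),0])
    f=np.array([.572,-.276,.09]);print("lens tip predicted px",proj(c,f+.07*sx),proj(c,f+.07*sx+[0,0,.018]),"barrel far",proj(c,f+.12*sx+[0,0,.018]))
E
```

```text
631 290 340 164 212 [ 0.57419905 -0.27491956  0.008     ]
[ 0.56129184 -0.33349678  0.25313772]
lens tip predicted px [325.10142449  82.36249345] [325.93288582  79.17314655] barrel far [334.06877256 -61.79100027]
```

apply_moves(moves=[[2.0,0,-0.1,-0.2,0],[2.0,0,-0.1,-0.2,0],[2.0,0,-0.1,-0.2,0],[2.0,0,-0.1,-0.2,0],[2.0,0,-0.1,-0.2,0]])

```text
time: 6.08
tool_pos: [0.5746, -0.2648, 0.1364]
tcp_rot: [2.023, -2.401, -0.009]
force: [0.7, -0.8, -2.0]
opening: 0.0308
```

apply_moves(moves=[[2.0,0,0,0,0],[2.0,0,0,0,0],[2.0,0,0,0,0],[2.0,0,0,0,0],[2.0,0,0,0,0]])

```text
time: 6.7
tool_pos: [0.5746, -0.2649, 0.1364]
tcp_rot: [2.023, -2.401, -0.008]
force: [0.3, -0.2, -1.3]
opening: 0.0307
```

apply_moves(moves=[[2.0,-0.5,0,0,-0.18],[2.0,-0.9,0,0,-0.36],[2.0,-0.9,0,0,-0.54],[2.0,-0.9,0,0,-0.72],[2.0,-0.9,0,0,-0.9]])

```text
time: 7.32
tool_pos: [0.5762, -0.256, 0.1365]
tcp_rot: [-2.871, 1.274, 0.009]
force: [-0.8, -0.1, -0.9]
opening: 0.0308
```

apply_moves(moves=[[2.0,0,0,0,-0.18],[2.0,0,0,0,-0.36],[2.0,0,0,0,-0.54],[2.0,0,0,0,-0.72],[2.0,0,0,0,-0.9]])

```text
time: 7.95
tool_pos: [0.5762, -0.256, 0.1365]
tcp_rot: [-3.137, -0.111, 0.007]
force: [-0.3, 0.1, -1.9]
opening: 0.0304
```

apply_moves(moves=[[2.0,0,0,0,-0.18],[2.0,0,0,0,-0.36],[2.0,0,0,0,-0.54],[2.0,0,0,0,-0.72],[2.0,0,0,0,-0.9]])

```text
time: 8.57
tool_pos: [0.5762, -0.256, 0.1365]
tcp_rot: [-2.77, -1.472, 0.005]
force: [0.6, -0.0, -0.7]
opening: 0.031
```

apply_moves(moves=[[2.0,0,0,0,-0.18],[2.0,0,0,0,-0.36],[2.0,0,0,0,-0.54],[2.0,0,0,0,-0.72],[2.0,0,0,0,-0.9]])

```text
time: 9.2
tool_pos: [0.5762, -0.256, 0.1365]
tcp_rot: [-1.846, -2.535, 0.001]
force: [1.1, -0.9, -1.9]
opening: 0.0308
```

```bash
python3 - <<'E'
from h import *
rel(*lockpose(1,f=(.573,-.275)))
E
```

```text
t 9.2 pos [ 0.5762 -0.256   0.1365] yaw 1.883 j1,j6 [-0.503 -0.815] F [ 1.1 -0.9 -1.9] open 0.0308
  rel [0.   0.14 0.04] turn -1.033
```

apply_moves(moves=[[2.0,0,0.1,0,-0.18],[2.0,0,0.1,0,-0.36],[2.0,0,0.1,0,-0.54],[2.0,0,0.1,0,-0.72],[2.0,0,0.1,0,-0.9]])

```text
time: 9.82
tool_pos: [0.5771, -0.2557, 0.1365]
tcp_rot: [-0.551, -3.088, -0.003]
force: [-0.1, 0.4, -1.4]
opening: 0.0304
```

apply_moves(moves=[[2.0,0,0,0,-0.13],[2.0,0,0,0,-0.13],[2.0,0,0,0,-0.13],[2.0,0,0,0,-0.13],[2.0,0,0,0,-0.13]])

```text
time: 10.45
tool_pos: [0.5772, -0.2557, 0.1365]
tcp_rot: [-0.35, -3.117, -0.004]
force: [-0.0, 0.7, -2.0]
opening: 0.0306
```

apply_moves(moves=[[2.0,0,0,0,0],[2.0,0,0,0,0],[2.0,0,0,0,0],[2.0,0,0,0,0],[2.0,0,0,0,0]])

```text
time: 11.08
tool_pos: [0.5771, -0.2557, 0.1365]
tcp_rot: [-0.35, -3.117, -0.004]
force: [-0.2, 0.5, -1.9]
opening: 0.0308
```

```bash
python3 - <<'E'
from h import *
rel(*lockpose(1,f=(.573,-.275)));rel(*lockpose(2,f=(.573,-.275)))
c,im=snap("wrist","w5");a=im
c,im=snap("side","s5");b=cv2.resize(im[110:230,290:410],None,fx=4,fy=4,interpolation=cv2.INTER_CUBIC)
cv2.imwrite("pics/m5.png",np.hstack([cv2.resize(a[:, 130:510],None,fx=.8,fy=.8),b[:320]]))
E
```

```text
t 11.07 pos [ 0.5771 -0.2557  0.1365] yaw 2.918 j1,j6 [-0.502 -1.849] F [-0.2  0.5 -1.9] open 0.0308
  rel [-0.03  0.02  0.05] turn 0.003
t 11.07 pos [ 0.5771 -0.2557  0.1365] yaw 2.918 j1,j6 [-0.502 -1.849] F [-0.2  0.5 -1.9] open 0.0308
  rel [-0.03 -0.88  0.05] turn 1.573
```

View pics/m5.png

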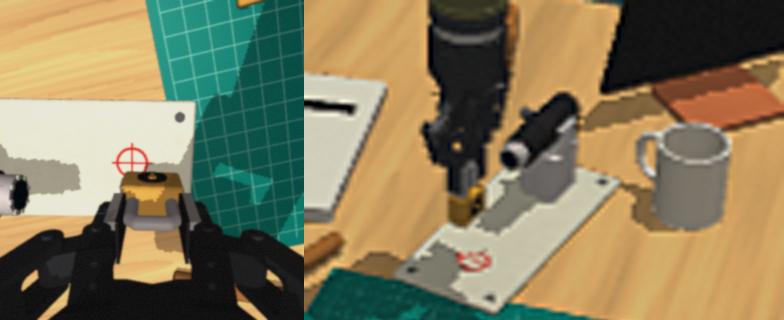

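apply_moves(moves=[[2.0,0,-0.4,0,0.18],[2.0,0,-0.9,0,0.36],[2.0,0,-0.9,0,0.54],[2.0,0,-0.9,0,0.72],[2.0,0,-0.9,0,0.9]])

```text
time: 11.8
tool_pos: [0.5751, -0.2645, 0.1365]
tcp_rot: [-1.679, -2.649, 0.0]
force: [-0.3, -0.1, -1.8]
opening: 0.0312
```

apply_moves(moves=[[2.0,0,0,0,0.18],[2.0,0,0,0,0.36],[2.0,0,0,0,0.54],[2.0,0,0,0,0.67],[2.0,0,0,0,0.67]])

```text
time: 12.42
tool_pos: [0.5751, -0.2644, 0.1365]
tcp_rot: [-2.455, -1.952, 0.003]
force: [0.4, 0.2, -2.5]
opening: 0.0308
```

apply_moves(moves=[[2.0,0,0,0,0],[2.0,0,0,0,0],[2.0,0,0,0,0],[2.0,0,0,0,0],[2.0,0,0,0,0]])

```text
time: 13.05
tool_pos: [0.5751, -0.2645, 0.1365]
tcp_rot: [-2.455, -1.952, 0.003]
force: [0.6, -0.2, -2.1]
opening: 0.0306
```

apply_moves(moves=[[2.0,0,0,0,0],[2.0,0,0,0,0],[2.0,0,0,0,0],[2.0,0,0,0,0],[2.0,0,0,0,0]])

```text
time: 13.68
tool_pos: [0.5751, -0.2645, 0.1364]
tcp_rot: [-2.455, -1.952, 0.003]
force: [0.4, 0.9, -1.9]
opening: 0.0304
```

```bash
python3 - <<'E'
from h import *
rel(*lockpose(2,f=(.573,-.275)));rel(*lockpose(3,f=(.573,-.275)))
E
```

```text
t 13.68 pos [ 0.5751 -0.2645  0.1364] yaw 1.344 j1,j6 [-0.516 -0.289] F [ 0.4  0.9 -1.9] open 0.0304
  rel [0.03 0.03 0.04] turn -0.001
t 13.68 pos [ 0.5751 -0.2645  0.1364] yaw 1.344 j1,j6 [-0.516 -0.289] F [ 0.4  0.9 -1.9] open 0.0304
  rel [0.93 0.03 0.05] turn 1.57
```

apply_moves(moves=[[2.0,0.5,0,0,0.18],[2.0,0.9,0,0,0.36],[2.0,0.9,0,0,0.54],[2.0,0.9,0,0,0.72],[2.0,0.9,0,0,0.9]])

```text
time: 14.3
tool_pos: [0.5771, -0.2557, 0.1365]
tcp_rot: [-3.063, -0.681, 0.006]
force: [-0.3, 0.3, -1.7]
opening: 0.0314
```

apply_moves(moves=[[2.0,0,0,0,0.18],[2.0,0,0,0,0.36],[2.0,0,0,0,0.54],[2.0,0,0,0,0.67],[2.0,0,0,0,0.67]])

```text
time: 14.92
tool_pos: [0.5771, -0.2557, 0.1365]
tcp_rot: [-3.118, 0.361, 0.008]
force: [-0.3, -0.4, -1.4]
opening: 0.0309
```

apply_moves(moves=[[2.0,0,0,0,0],[2.0,0,0,0,0],[2.0,0,0,0,0],[2.0,0,0,0,0],[2.0,0,0,0,0]])

```text
time: 15.55
tool_pos: [0.5772, -0.2557, 0.1365]
tcp_rot: [-3.118, 0.361, 0.008]
force: [0.3, 0.8, -1.6]
opening: 0.0305
```

apply_moves(moves=[[2.0,0,0,0,0],[2.0,0,0,0,0],[2.0,0,0,0,0],[2.0,0,0,0,0],[2.0,0,0,0,0]])

```text
time: 16.18
tool_pos: [0.5772, -0.2557, 0.1365]
tcp_rot: [-3.118, 0.361, 0.008]
force: [0.1, -0.3, -2.1]
opening: 0.0305
```

```bash
python3 - <<'E'
from h import *
rel(*lockpose(3,f=(.573,-.275)))
c,im=snap("top","t6")
cv2.imwrite("pics/t6c.png",cv2.resize(im[160:265,165:265],None,fx=5.6,fy=5.6,interpolation=cv2.INTER_CUBIC))
E
```

```text
t 16.18 pos [ 0.5772 -0.2557  0.1365] yaw -0.231 j1,j6 [-0.502  1.299] F [ 0.1 -0.3 -2.1] open 0.0305
  rel [ 0.03 -0.02  0.05] turn -0.004
```

View pics/t6c.png

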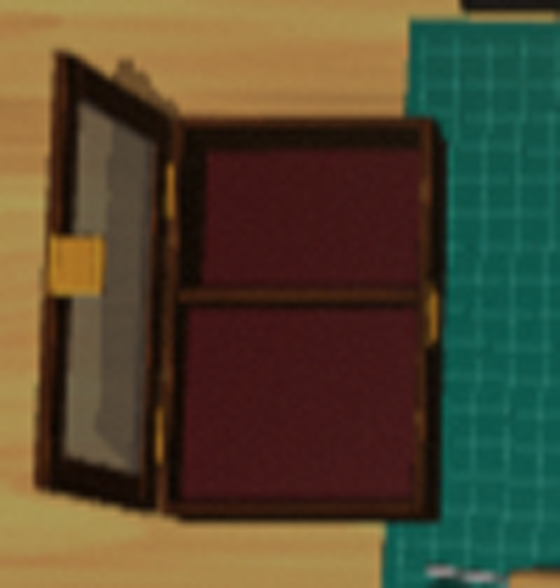

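```bash
python3 - <<'E'
from h import *
c=get_calibration("top")
f=lambda x,y:(165+x/5.6-.4,160+y/5.6-.4)
for n,p,z in [("TL",(182,118),.072),("TR",(440,120),.072),("BR",(436,516),.072),("BL",(165,516),.072),("divL",(180,297),.066),("divR",(420,295),.066),("keeper",(432,315),.06),("wellTL",(204,150),.006),("wellTR",(422,150),.006),("trayTL",(190,305),.04),("trayBL",(182,498),.04),("trayBR",(412,500),.04)]:
    print(n,onz(c,*f(*p),z).round(4))
E
```

```text
TL [0.627 0.348 0.072]
TR [0.629  0.1987 0.072 ]
BR [0.4001 0.1906 0.072 ]
BL [0.3969 0.3434 0.072 ]
divL [0.5231 0.3441 0.066 ]
divR [0.5271 0.2064 0.066 ]
keeper [0.5166 0.1999 0.06  ]
wellTL [0.6223 0.3496 0.006 ]
wellTR [0.6251 0.2185 0.006 ]
trayTL [0.5226 0.3442 0.04  ]
trayBL [0.4099 0.3419 0.04  ]
trayBR [0.4116 0.2094 0.04  ]
```

apply_moves(moves=[[2.0,0,-1.0,-5.5,0],[2.0,0,-6.0,-5.5,0],[2.0,0,-12.0,-5.5,0],[2.0,0,-18.0,-5.5,0],[2.0,0,-24.0,-5.5,0]])

```text
time: 16.85
tool_pos: [0.6325, -0.0204, 0.1921]
tcp_rot: [-3.118, 0.361, 0.007]
force: [0.2, -0.4, -1.8]
opening: 0.0311
```

```bash
python3 -c "
from h import *
rel(.5745,.2715,.19,.02)"
```

```text
t 16.85 pos [ 0.6325 -0.0204  0.1921] yaw -0.231 j1,j6 [-0.118  1.683] F [ 0.2 -0.4 -1.8] open 0.0311
  rel [-12.32 -27.09   0.32] turn -0.251
```

apply_moves(moves=[[2.0,-2.4,-5.4,0.3,-0.05],[2.0,-4.9,-10.8,0.3,-0.1],[2.0,-7.4,-16.2,0.3,-0.15],[2.0,-9.8,-21.6,0.3,-0.2],[2.0,-12.3,-27.1,0.3,-0.25]])

```text
time: 17.48
tool_pos: [0.5742, 0.2734, 0.1904]
tcp_rot: [-3.139, -0.033, 0.006]
force: [0.6, -0.0, -1.3]
opening: 0.0307
```

```bash
python3 - <<'E'
from h import *
rel(.5745,.2715,.068,.02)
c,im=snap("wrist","w7");cv2.imwrite("pics/w7s.png",cv2.resize(im,None,fx=1,fy=1))
E
```

```text
t 17.48 pos [0.5742 0.2734 0.1904] yaw 0.021 j1,j6 [0.358 1.907] F [ 0.6 -0.  -1.3] open 0.0307
  rel [ 0.07  0.22 12.24] turn 0.001
```

View pics/w7s.png

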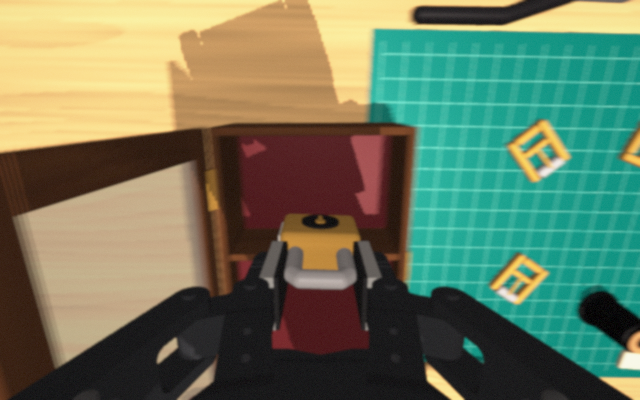

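```bash
python3 - <<'E'
from h import *
c=get_calibration("wrist")
for p,z in [((213,127),.072),((414,127),.072),((232,255),.066),((408,255),.066),((240,136),.072),((388,136),.072)]: print(p,onz(c,*p,z).round(4))
E
```

```text
(213, 127) [0.6248 0.3585 0.072 ]
(414, 127) [0.6288 0.2156 0.072 ]
(232, 255) [0.5223 0.3515 0.066 ]
(408, 255) [0.5268 0.208  0.066 ]
(240, 136) [0.619  0.3395 0.072 ]
(388, 136) [0.622  0.2335 0.072 ]
```

apply_moves(moves=[[2.0,0,0,4.0,0],[2.0,0,0,8.0,0],[2.0,0,0,10.5,0],[2.0,0,0,11.6,0],[2.0,0,0,11.9,0]])

```text
time: 18.15
tool_pos: [0.5717, 0.2809, 0.0714]
tcp_rot: [-3.133, -0.041, 0.008]
force: [0.2, 0.1, -1.6]
opening: 0.0308
```

apply_moves(moves=[[2.0,0,0,0.1,0],[2.0,0,0,0.2,0],[2.0,0,0,0.3,0],[2.0,0,0,0.3,0],[2.0,0,0,0.3,0]])

```text
time: 18.77
tool_pos: [0.5717, 0.281, 0.0685]
tcp_rot: [-3.133, -0.041, 0.008]
force: [0.8, 0.1, -2.3]
opening: 0.0306
```

apply_moves(moves=[[2.0,0,0,0.1,0],[2.0,0,0,0.15,0],[2.0,0,0,0.15,0],[2.0,0,0,0.15,0],[2.0,0,0,0.15,0]])

```text
time: 19.4
tool_pos: [0.572, 0.2811, 0.0682]
tcp_rot: [-3.133, -0.041, 0.007]
force: [-2.2, -1.8, 5.6]
opening: 0.0309
```

apply_moves(moves=[[5.0,0,0,0,0],[5.0,0,0,0,0],[5.0,0,0,0,0],[5.0,0,0,-0.5,0],[5.0,0,0,-2,0]])

```text
time: 20.02
tool_pos: [0.5715, 0.2807, 0.0878]
tcp_rot: [-3.133, -0.041, 0.01]
force: [-0.1, -0.0, 0.3]
opening: 0.0499
```

apply_moves(moves=[[5.0,0,0,-3,0],[5.0,0,0,-7,0],[5.0,0,0,-11,0],[5.0,0,0,-14,0],[5.0,0,0,-16,0]])

```text
time: 20.65
tool_pos: [0.5731, 0.2796, 0.2512]
tcp_rot: [-3.132, -0.041, 0.004]
force: [-0.6, 0.6, 0.1]
opening: 0.0504
```

```bash
cat >> h.py <<'E'
def blobs(c,im,reg=None,amin=40,z=.008):
    hsv=cv2.cvtColor(im,cv2.COLOR_BGR2HSV)
    m=((hsv[:,:,0]>11)&(hsv[:,:,0]<32)&(hsv[:,:,1]>110)&(hsv[:,:,2]>75)).astype(np.uint8)*255
    m=cv2.morphologyEx(m,cv2.MORPH_CLOSE,np.ones((5,5),np.uint8))
    out=[]
    for k in cv2.findContours(m,cv2.RETR_EXTERNAL,cv2.CHAIN_APPROX_NONE)[0]:
        if cv2.contourArea(k)<amin: continue
        w=np.array([onz(c,*q,z)[:2] for q in k[:,0]],np.float32)
        r=cv2.minAreaRect(w*1000); 
        b=cv2.boxPoints(r); e=[b[1]-b[0],b[2]-b[1]]; L=max(e,key=np.linalg.norm)
        out.append((np.array(r[0])/1000,sorted(np.array(r[1])),np.arctan2(L[1],L[0])%np.pi,cv2.boundingRect(k)))
    return out
E
python3 - <<'E'
from h import *
rel(.5745,.2715,.19,.02)
c,im=snap("wrist","w8");print(blobs(c,im,z=.008))
c,im=snap("top","t8")
for b in blobs(c,im): 
    if 230<b[3][0]<372 and 160<b[3][1]<265: print(b)
a=cv2.imread("pics/w8.png");cv2.imwrite("pics/m8.png",np.hstack([cv2.resize(a[80:320,150:410],None,fx=1.6,fy=1.6),cv2.resize(im[160:256,165:315],None,fx=2.5,fy=4,interpolation=cv2.INTER_CUBIC)[:384]]))
E
```

```text
t 20.65 pos [0.5731 0.2796 0.2512] yaw 0.026 j1,j6 [0.366 1.908] F [-0.6  0.6  0.1] open 0.0504
  rel [0.13 0.87 6.11] turn 0.006
[(array([0.27932141, 0.45889377]), [np.float64(31.795316696166992), np.float64(68.57957458496094)], np.float32(2.5459187), (165, 358, 31, 38)), (array([0.28285648, 0.09061307]), [np.float64(45.19666290283203), np.float64(97.54595947265625)], np.float32(0.67323476), (439, 356, 47, 44)), (array([0.32738242, 0.02833582]), [np.float64(13.262452125549316), np.float64(44.08749008178711)], np.float32(0.80873805), (496, 346, 18, 24)), (array([0.3098194 , 0.52413037]), [np.float64(13.429794311523438), np.float64(45.19066619873047)], np.float32(2.3888202), (127, 346, 18, 24)), (array([ 0.32834351, -0.120948  ]), [np.float64(54.46672821044922), np.float64(149.61361694335938)], np.float32(0.94624907), (564, 345, 76, 55)), (array([0.35140768, 0.27653558]), [np.float64(55.93166732788086), np.float64(176.2391815185547)], np.float32(1.5859855), (252, 318, 135, 38)), (array([ 0.41163663, -0.07640931]), [np.float64(28.86583137512207), np.float64(31.015419006347656)], np.flo
[... 1602 characters left out ...]
0.43930255, -0.13088245]), [np.float64(36.38768005371094), np.float64(40.024169921875)], np.float32(1.5917188), (337, 238, 13, 12))
(array([ 0.44622226, -0.02749055]), [np.float64(23.40587043762207), np.float64(25.748321533203125)], np.float32(0.80600363), (308, 237, 9, 9))
(array([0.47551141, 0.06482115]), [np.float64(37.05681610107422), np.float64(43.92348861694336)], np.float32(2.5862172), (276, 224, 16, 16))
(array([ 0.61179907, -0.03367328]), [np.float64(37.92577362060547), np.float64(43.80046463012695)], np.float32(1.2634616), (307, 185, 16, 15))
(array([0.60740826, 0.07195532]), [np.float64(37.56315231323242), np.float64(44.29077911376953)], np.float32(0.71056324), (276, 185, 16, 16))
```

View pics/m8.png

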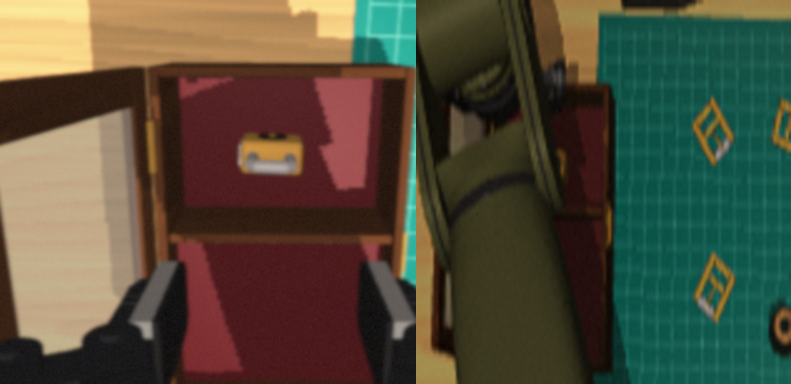

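```bash
python3 -c "
from h import *
rel(.608,.071,.08,.717)"
```

```text
t 20.75 pos [0.5738 0.2799 0.2517] yaw 0.026 j1,j6 [0.366 1.908] F [ 0.3 -0.  -0.2] open 0.0497
  rel [ 2.88 21.14 16.95] turn -0.691
```

apply_moves(moves=[[5.0,0.7,5.3,0,-0.17],[5.0,1.4,10.6,0,-0.34],[5.0,2.1,15.9,3,-0.51],[5.0,2.9,21.1,6,-0.69],[5.0,2.9,21.1,10,-0.69]])

```text
time: 21.38
tool_pos: [0.6084, 0.0673, 0.1478]
tcp_rot: [-2.936, -1.093, -0.004]
force: [0.7, 0.7, -0.4]
opening: 0.0498
```

```bash
python3 - <<'E'
from h import *
rel(.608,.071,.05,.717)
c,im=snap("wrist","w9")
for b in blobs(c,im):
    if 25<b[1][0]<60 and 35<b[1][1]<60: print(b)
E
```

```text
t 21.38 pos [0.6084 0.0673 0.1478] yaw 0.713 j1,j6 [0.019 0.873] F [ 0.7  0.7 -0.4] open 0.0498
  rel [ 0.16 -0.23  9.79] turn -0.004
(array([ 0.61822144, -0.03510545]), [np.float64(27.162960052490234), np.float64(46.936153411865234)], np.float32(1.2380371), (394, 235, 49, 44))
(array([0.60856165, 0.07150249]), [np.float64(37.23035430908203), np.float64(44.746315002441406)], np.float32(0.7148649), (295, 165, 47, 54))
(array([ 0.84725879, -0.00617517]), [np.float64(26.356054306030273), np.float64(51.2938346862793)], np.float32(1.7938557), (590, 0, 50, 52))
```

apply_moves(moves=[[5.0,0.2,-0.3,4,0],[5.0,0.2,-0.3,8,0],[5.0,0.2,-0.3,10,0],[5.0,0.2,-0.3,11,0],[5.0,0.2,-0.3,11.2,0]])

```text
time: 22.05
tool_pos: [0.6035, 0.0733, 0.0301]
tcp_rot: [-2.932, -1.092, 0.01]
force: [0.4, -1.1, 0.4]
opening: 0.0501
```

apply_moves(moves=[[5.0,0,0,0.1,0],[5.0,0,0,0.2,0],[5.0,0,0,0.3,0],[5.0,0,0,0.4,0],[5.0,0,0,0.4,0]])

```text
time: 22.68
tool_pos: [0.6034, 0.0733, 0.026]
tcp_rot: [-2.932, -1.092, 0.011]
force: [0.1, -0.2, 0.1]
opening: 0.0502
```

apply_moves(moves=[[5.0,0.3,0.5,-0.1,0],[5.0,0.3,0.5,-0.1,0],[2.5,0.3,0.5,-0.1,0],[2.5,0.3,0.5,-0.1,0],[2.5,0.3,0.5,-0.1,0]], force=40)

```text
time: 23.3
tool_pos: [0.6093, 0.0715, 0.0273]
tcp_rot: [-2.932, -1.093, 0.009]
force: [1.2, -1.3, 1.6]
opening: 0.0366
```

apply_moves(moves=[[2.5,0,0,0,0],[2.5,0,0,0,0],[2.5,0,0,0,0],[2.5,0,0,-1,0],[2.5,0,0,-3,0]])

```text
time: 23.92
tool_pos: [0.6085, 0.0712, 0.0569]
tcp_rot: [-2.931, -1.092, 0.014]
force: [0.5, -0.4, -1.1]
opening: 0.0369
```

apply_moves(moves=[[2.5,0,0,-3,0],[2.5,0,0,-6,0],[2.5,0,0,-9,0],[2.5,0,0,-10,0],[2.5,0,0,-10,0]])

```text
time: 24.55
tool_pos: [0.6101, 0.0703, 0.1581]
tcp_rot: [-2.932, -1.093, 0.011]
force: [-0.1, 0.4, -1.0]
opening: 0.0363
```

```bash
python3 - <<'E'
from h import *
rel(.489,.274,.15,.02)
c,im=snap("wrist","w10")
cv2.imwrite("pics/w10c.png",im[130:400,150:490])
E
```

```text
t 24.55 pos [0.6101 0.0703 0.1581] yaw 0.713 j1,j6 [0.023 0.877] F [-0.1  0.4 -1. ] open 0.0363
  rel [  4.17 -23.32   1.13] turn 0.693
```

View pics/w10c.png

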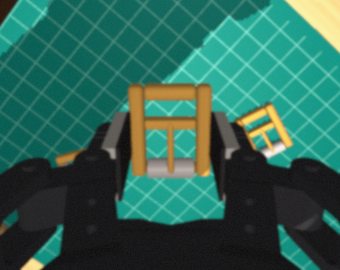

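apply_moves(moves=[[2.5,1.0,-5.8,0,0.17],[2.5,2.1,-11.6,0,0.34],[2.5,3.1,-17.4,0.5,0.51],[2.5,4.2,-23.3,1,0.69],[2.5,4.2,-23.3,1,0.69]])

```text
time: 25.22
tool_pos: [0.4853, 0.2761, 0.1476]
tcp_rot: [-3.133, -0.044, 0.027]
force: [-0.7, -1.4, -0.7]
opening: 0.0368
```

apply_moves(moves=[[2.5,0,0,0,0],[2.5,0,0,0,0],[2.5,0,0,0,0],[2.5,0,0,0,0],[2.5,0,0,0,0]])

```text
time: 25.85
tool_pos: [0.4856, 0.2757, 0.1477]
tcp_rot: [-3.133, -0.043, 0.027]
force: [-0.7, 0.6, -0.9]
opening: 0.036
```

```bash
python3 - <<'E'
from h import *
rel(.489,.274,.071,.02)
E
```

```text
t 25.85 pos [0.4856 0.2757 0.1477] yaw 0.027 j1,j6 [0.414 1.951] F [-0.7  0.6 -0.9] open 0.036
  rel [0.46 0.24 7.67] turn 0.007
```

apply_moves(moves=[[2.5,0.5,0.2,3,0],[2.5,0.5,0.2,5.5,0],[2.5,0.5,0.2,7.2,0],[2.5,0.5,0.2,7.7,0],[2.5,0.5,0.2,7.8,0]])

```text
time: 26.48
tool_pos: [0.4896, 0.2746, 0.07]
tcp_rot: [-3.133, -0.043, 0.026]
force: [-0.8, 0.1, -0.8]
opening: 0.0366
```

apply_moves(moves=[[5.0,0,0,0.1,0],[5.0,0,0,0.1,0],[5.0,0,0,0.1,0],[5.0,0,0,-1.0,0],[5.0,0,0,-4.0,0]])

```text
time: 27.1
tool_pos: [0.4892, 0.2738, 0.1093]
tcp_rot: [-3.134, -0.043, 0.031]
force: [0.5, -0.1, 0.4]
opening: 0.0499
```

apply_moves(moves=[[5.0,0,0,-4,0],[5.0,0,0,-8,0],[5.0,0,0,-10,0],[5.0,0,0,-10,0],[5.0,0,0,-10,0]])

```text
time: 27.72
tool_pos: [0.4903, 0.2727, 0.2074]
tcp_rot: [-3.135, -0.043, 0.036]
force: [-0.9, 0.0, -1.3]
opening: 0.0497
```

```bash
python3 - <<'E'
from h import *
rel(.4766,.0647,.15,2.575)
c,im=snap("wrist","w11")
for b in blobs(c,im):
    if 25<b[1][0]<60 and 35<b[1][1]<60: print(b)
for b in blobs(c,im,z=.048):
    if 25<b[1][0]<60 and 35<b[1][1]<60 and b[0][1]>.2: print("tray",b)
E
```

```text
t 27.73 pos [0.4903 0.2727 0.2074] yaw 0.027 j1,j6 [0.406 1.945] F [-0.9  0.  -1.3] open 0.0497
  rel [-1.81 20.79  5.65] turn -2.548
(array([0.21101106, 0.43791394]), [np.float64(39.92355728149414), np.float64(57.464637756347656)], np.float32(2.5717766), (158, 370, 44, 30))
(array([0.47706583, 0.06522701]), [np.float64(40.068077087402344), np.float64(45.30487823486328)], np.float32(2.5771556), (498, 167, 59, 54))
(array([0.47872647, 0.27468637]), [np.float64(44.511802673339844), np.float64(53.986568450927734)], np.float32(0.060361452), (296, 160, 46, 53))
(array([0.57199969, 0.28266043]), [np.float64(25.063966751098633), np.float64(43.541053771972656)], np.float32(1.570844), (289, 73, 48, 30))
tray (array([0.25521417, 0.41716245]), [np.float64(34.88041687011719), np.float64(50.20564270019531)], np.float32(2.5717769), (158, 370, 44, 30))
tray (array([0.48911157, 0.27455386]), [np.float64(38.889034271240234), np.float64(47.166866302490234)], np.float32(0.06036019), (296, 160, 46, 53))
```

apply_moves(moves=[[5.0,-0.4,5.2,0,0.15],[5.0,-0.9,10.4,0,0.3],[5.0,-1.3,15.6,2,0.45],[5.0,-1.8,20.8,5,0.59],[5.0,-1.8,20.8,9,0.59]])

```text
time: 28.4
tool_pos: [0.4751, 0.0619, 0.1145]
tcp_rot: [3.014, -0.88, -0.038]
force: [0.4, 0.4, -0.1]
opening: 0.0497
```

apply_moves(moves=[[5.0,0,0,0,0],[5.0,0,0,0,0],[5.0,0,0,0,0],[5.0,0,0,0,0],[5.0,0,0,0,0]])

```text
time: 29.02
tool_pos: [0.4756, 0.0622, 0.1153]
tcp_rot: [3.014, -0.879, -0.036]
force: [-0.2, 0.1, -0.1]
opening: 0.0498
```

```bash
python3 - <<'E'
from h import *
c,im=snap("wrist","w12")
for b in blobs(c,im):
    if 25<b[1][0]<60 and 35<b[1][1]<60: print(b)
rel(.477,.065,.0265,-.565)
E
```

```text
(array([0.49206943, 0.32580838]), [np.float64(29.885412216186523), np.float64(56.12452697753906)], np.float32(1.6403335), (7, 324, 68, 54))
(array([0.51282617, 0.25773907]), [np.float64(39.76701354980469), np.float64(59.74846267700195)], np.float32(0.03110517), (39, 263, 82, 69))
(array([0.47623813, 0.06394641]), [np.float64(37.52082824707031), np.float64(45.52488708496094)], np.float32(2.5732498), (289, 173, 53, 61))
(array([ 0.4420502 , -0.13122202]), [np.float64(38.922847747802734), np.float64(47.79590606689453)], np.float32(1.617802), (548, 48, 89, 88))
t 29.07 pos [0.4754 0.0622 0.1151] yaw -0.568 j1,j6 [0.015 2.151] F [-1.  -0.2  0.6] open 0.0501
  rel [ 0.17 -0.4   8.85] turn -0.003
```

apply_moves(moves=[[5.0,0.2,-0.3,4,0],[5.0,0.2,-0.3,7,0],[5.0,0.2,-0.3,8.3,0],[5.0,0.2,-0.3,8.8,0],[5.0,0.2,-0.3,8.8,0]])

```text
time: 29.7
tool_pos: [0.4774, 0.0641, 0.0277]
tcp_rot: [3.014, -0.879, -0.035]
force: [-0.1, 1.0, 1.0]
opening: 0.0499
```

apply_moves(moves=[[2.5,0,0,0,0],[2.5,0,0,0,0],[2.5,0,0,0,0],[2.5,0,0,0,0],[2.5,0,0,0,0]])

```text
time: 30.32
tool_pos: [0.4785, 0.0641, 0.029]
tcp_rot: [3.015, -0.88, -0.031]
force: [-0.2, 0.2, 7.0]
opening: 0.0362
```

apply_moves(moves=[[2.5,0,0,-2,0],[2.5,0,0,-5,0],[2.5,0,0,-9,0],[2.5,0,0,-12,0],[2.5,0,0,-12,0]])

```text
time: 30.95
tool_pos: [0.4825, 0.0635, 0.1515]
tcp_rot: [-3.015, 0.879, 0.023]
force: [0.0, 0.0, -1.0]
opening: 0.0362
```

```bash
python3 - <<'E'
from h import *
rel(.436,.274,.13,.02)
E
```

```text
t 30.95 pos [0.4825 0.0635 0.1515] yaw -0.568 j1,j6 [0.018 2.154] F [ 0.  0. -1.] open 0.0362
  rel [-15.21 -15.26   2.32] turn -0.588
```

apply_moves(moves=[[2.5,-3.8,-3.8,0,-0.15],[2.5,-7.6,-7.6,0,-0.3],[2.5,-11.4,-11.4,0,-0.45],[2.5,-15.2,-15.3,1,-0.59],[2.5,-15.2,-15.3,1.5,-0.59]])

```text
time: 31.58
tool_pos: [0.4341, 0.2764, 0.1356]
tcp_rot: [-3.137, -0.043, 0.028]
force: [-0.4, -1.1, 0.1]
opening: 0.0356
```

apply_moves(moves=[[2.5,0,0,0,0],[2.5,0,0,0,0],[2.5,0,0,0,0],[2.5,0,0,0,0],[2.5,0,0,0,0]])

```text
time: 32.2
tool_pos: [0.4344, 0.2761, 0.1359]
tcp_rot: [-3.137, -0.042, 0.027]
force: [-0.2, 0.4, 0.2]
opening: 0.0358
```

```bash
python3 - <<'E'
from h import *
rel(.436,.274,.071,.02)
E
```

```text
t 32.2 pos [0.4344 0.2761 0.1359] yaw 0.027 j1,j6 [0.456 1.996] F [-0.2  0.4  0.2] open 0.0358
  rel [0.27 0.25 6.49] turn 0.007
```

apply_moves(moves=[[2.5,0.3,0.2,3,0],[2.5,0.3,0.2,5.0,0],[2.5,0.3,0.2,6.2,0],[2.5,0.3,0.2,6.5,0],[2.5,0.3,0.2,6.5,0]])

```text
time: 32.83
tool_pos: [0.4367, 0.2747, 0.0714]
tcp_rot: [-3.137, -0.042, 0.025]
force: [-0.7, -0.3, 0.6]
opening: 0.0364
```

apply_moves(moves=[[5.0,0,0,0,0],[5.0,0,0,0,0],[5.0,0,0,0,0],[5.0,0,0,-1.0,0],[5.0,0,0,-4.0,0]])

```text
time: 33.45
tool_pos: [0.4361, 0.2739, 0.1106]
tcp_rot: [-3.138, -0.042, 0.031]
force: [0.6, -0.2, -0.1]
opening: 0.05
```

apply_moves(moves=[[5.0,0,0,-4,0],[5.0,0,0,-8,0],[5.0,0,0,-10,0],[5.0,0,0,-10,0],[5.0,0,0,-10,0]])

```text
time: 34.08
tool_pos: [0.4373, 0.2732, 0.2087]
tcp_rot: [-3.139, -0.042, 0.035]
force: [0.1, -1.1, -0.6]
opening: 0.0502
```

```bash
python3 - <<'E'
from h import *
c,im=snap("wrist","w13")
for z in(.008,.048):
  for b in blobs(c,im,z=z):
    if 25<b[1][0]<60 and 35<b[1][1]<60: print(z,b)
c,im=snap("top","t13")
for b in blobs(c,im): 
    if 230<b[3][0]<372 and 160<b[3][1]<265: print(b)
rel(.612,-.0345,.15,1.255-3.1416)
E
```

```text
0.008 (array([0.42496426, 0.27452747]), [np.float64(44.51424789428711), np.float64(54.03915023803711)], np.float32(0.024055347), (296, 160, 46, 53))
0.008 (array([0.48582559, 0.2746441 ]), [np.float64(44.098663330078125), np.float64(53.13147735595703)], np.float32(0.052021686), (296, 95, 48, 59))
0.008 (array([0.57544537, 0.28264319]), [np.float64(29.604921340942383), np.float64(44.1075553894043)], np.float32(1.5979772), (288, 0, 52, 39))
0.048 (array([0.43539151, 0.27453619]), [np.float64(38.91473388671875), np.float64(47.24143600463867)], np.float32(0.024053555), (296, 160, 46, 53))
0.048 (array([0.48859686, 0.27463815]), [np.float64(38.55134582519531), np.float64(46.44800567626953)], np.float32(0.05201823), (296, 95, 48, 59))
0.048 (array([0.56694336, 0.28163101]), [np.float64(25.8808536529541), np.float64(38.55915832519531)], np.float32(1.597978), (288, 0, 52, 39))
(array([ 0.43930255, -0.13088245]), [np.float64(36.38768005371094), np.float64(40.024169921875)], np.float32(1.5917188), (337, 238, 13, 12))
(array([ 0.4462222 , -0.02749054]), [np.float64(23.405841827392578), np.float64(25.74834442138672)], np.float32(0.8060007), (308, 237, 9, 9))
(array([ 0.61181226, -0.03366217]), [np.float64(37.94587707519531), np.float64(43.783348083496094)], np.float32(1.26468), (307, 185, 16, 15))
t 34.17 pos [0.4371 0.2731 0.2083] yaw 0.027 j1,j6 [0.449 1.99 ] F [-0.  -0.5  0.1] open 0.0502
  rel [16.79 31.23  5.39] turn 1.913
```

apply_moves(moves=[[5.0,2.8,5.2,0,-0.17],[5.0,5.6,10.4,0,-0.34],[5.0,8.4,15.6,0,-0.5],[5.0,11.2,20.8,1,-0.66],[5.0,14.0,26.0,3,-0.82]])

```text
time: 34.8
tool_pos: [0.5841, 0.0152, 0.1738]
tcp_rot: [-2.851, -1.294, 0.032]
force: [-0.0, 1.1, -0.1]
opening: 0.0503
```

```bash
python3 -c "
from h import *
rel(.612,-.034,.12,1.255)"
```

```text
t 34.8 pos [0.5841 0.0152 0.1738] yaw 0.852 j1,j6 [-0.066  0.653] F [-0.   1.1 -0.1] open 0.0503
  rel [-1.79  5.44  5.31] turn -0.403
```

apply_moves(moves=[[5.0,-0.9,2.7,2.5,-0.17],[5.0,-1.8,5.4,5.3,-0.34],[5.0,-1.8,5.4,5.3,-0.4],[5.0,-1.8,5.4,5.3,-0.4],[5.0,-1.8,5.4,5.3,-0.4]])

```text
time: 35.42
tool_pos: [0.6114, -0.0336, 0.1197]
tcp_rot: [-2.534, -1.831, 0.029]
force: [-0.5, -0.8, -0.4]
opening: 0.0501
```

```bash
python3 - <<'E'
from h import *
c,im=snap("wrist","w14")
for b in blobs(c,im):
    if 25<b[1][0]<60 and 35<b[1][1]<60: print(b); 
    if abs(b[0][0]-.612)<.03 and abs(b[0][1]+.034)<.03 and b[1][0]>30: rel(*b[0],.028,b[2])
E
```

```text
(array([ 0.61313812, -0.03492538]), [np.float64(37.52048873901367), np.float64(45.59880828857422)], np.float32(1.2330062), (302, 174, 53, 61))
t 35.48 pos [ 0.6116 -0.0335  0.1201] yaw 1.252 j1,j6 [-0.141  0.179] F [0.2 0.7 0. ] open 0.0502
  rel [-0.03  0.39  9.21] turn 0.019
```

apply_moves(moves=[[5.0,0,0.4,4,0.02],[5.0,0,0.4,7,0.02],[5.0,0,0.4,8.7,0.02],[5.0,0,0.4,9.1,0.02],[5.0,0,0.4,9.1,0.02]])

```text
time: 36.1
tool_pos: [0.614, -0.0346, 0.03]
tcp_rot: [-2.553, -1.807, 0.027]
force: [-0.8, 0.5, -0.3]
opening: 0.0497
```

apply_moves(moves=[[2.5,0,0,0,0],[2.5,0,0,0,0],[2.5,0,0,0,0],[2.5,0,0,0,0],[2.5,0,0,0,0]])

```text
time: 36.72
tool_pos: [0.6167, -0.0351, 0.0328]
tcp_rot: [-2.557, -1.81, 0.019]
force: [2.8, -0.9, 5.3]
opening: 0.025
```

apply_moves(moves=[[2.5,0,0,-2,0],[2.5,0,0,-5,0],[2.5,0,0,-9,0],[2.5,0,0,-12,0],[2.5,0,0,-12,0]])

```text
time: 37.35
tool_pos: [0.6203, -0.0353, 0.1572]
tcp_rot: [-2.561, -1.812, 0.012]
force: [0.7, 0.3, -0.6]
opening: 0.0248
```

```bash
python3 - <<'E'
from h import *
rel(.489,.275,.15,.02)
E
```

```text
t 37.35 pos [ 0.6203 -0.0353  0.1572] yaw 1.232 j1,j6 [-0.142  0.197] F [ 0.7  0.3 -0.6] open 0.0248
  rel [ 24.9 -22.7   0.8] turn 1.212
```

```bash
python3 - <<'E'
from h import *
c,im=snap("wrist","w15")
for b in blobs(c,im):
    if 20<b[1][0]<70 and 35<b[1][1]<70: print(b)
print(R.from_rotvec(manip.state()["tcp_rot"]).as_matrix()[:,2])
cv2.imwrite("pics/w15c.png",im[100:400,120:520])
E
```

```text
(array([ 0.60665308, -0.0329193 ]), [np.float64(37.30116271972656), np.float64(44.88877487182617)], np.float32(1.2338632), (284, 168, 45, 52))
[-1.24871784e-02 -3.45256883e-04 -9.99921973e-01]
```

View pics/w15c.png

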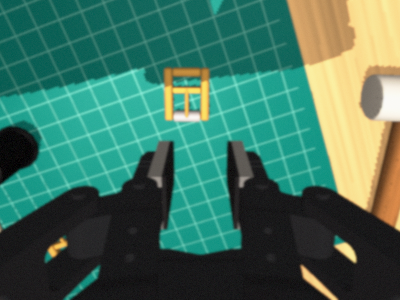

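```bash
python3 -c "
from h import *
rel(.6067,-.033,.06,1.234)"
```

```text
t 37.4 pos [ 0.619  -0.0351  0.1546] yaw 1.232 j1,j6 [-0.142  0.197] F [-0.7 -0.5 -0.4] open 0.0248
  rel [-0.17 -1.12  9.48] turn -0.002
```

apply_moves(moves=[[5.4,-0.2,-1.1,2,0],[5.4,-0.2,-1.1,5,0],[5.4,-0.2,-1.1,8,0],[5.4,-0.2,-1.1,9,0],[5.4,-0.2,-1.1,9.4,0]])

```text
time: 38.02
tool_pos: [0.606, -0.0333, 0.0595]
tcp_rot: [-2.557, -1.81, 0.019]
force: [-1.0, 0.3, 0.8]
opening: 0.0537
```

apply_moves(moves=[[5.4,0,0,0,0],[5.4,0,0,0,0],[5.4,0,0,0,0],[5.4,0,0,0,0],[5.4,0,0,0,0]])

```text
time: 38.65
tool_pos: [0.6061, -0.0333, 0.0598]
tcp_rot: [-2.557, -1.81, 0.019]
force: [-0.3, 0.6, -0.7]
opening: 0.0536
```

```bash
python3 - <<'E'
from h import *
rel(.6067,-.033,.0265,1.234)
c,im=snap("wrist","w16")
for b in blobs(c,im):
    if 20<b[1][0]<70 and 35<b[1][1]<70: print(b)
E
```

```text
t 38.65 pos [ 0.6061 -0.0333  0.0598] yaw 1.232 j1,j6 [-0.142  0.198] F [-0.3  0.6 -0.7] open 0.0536
  rel [0.06 0.1  3.32] turn -0.002
(array([ 0.60678912, -0.03284483]), [np.float64(37.37836837768555), np.float64(46.15089797973633)], np.float32(1.226857), (290, 194, 69, 78))
```

apply_moves(moves=[[5.4,0.1,0.1,1.5,0],[5.4,0.1,0.1,2.8,0],[5.4,0.1,0.1,3.2,0],[5.4,0.1,0.1,3.3,0],[5.4,0.1,0.1,3.3,0]])

```text
time: 39.33
tool_pos: [0.607, -0.0327, 0.0268]
tcp_rot: [-2.558, -1.81, 0.018]
force: [0.1, -0.0, -0.8]
opening: 0.054
```

apply_moves(moves=[[2.5,0,0,0,0],[2.5,0,0,0,0],[2.5,0,0,0,0],[2.5,0,0,0,0],[2.5,0,0,0,0]])

```text
time: 39.95
tool_pos: [0.6077, -0.0328, 0.0276]
tcp_rot: [-2.559, -1.811, 0.017]
force: [-0.6, 0.4, 5.4]
opening: 0.0361
```

apply_moves(moves=[[2.5,0,0,-2,0],[2.5,0,0,-5,0],[2.5,0,0,-9,0],[2.5,0,0,-12,0],[2.5,0,0,-12,0]])

```text
time: 40.58
tool_pos: [0.6111, -0.033, 0.1516]
tcp_rot: [-2.562, -1.813, 0.009]
force: [0.4, 0.3, -0.9]
opening: 0.0365
```

```bash
python3 - <<'E'
from h import *
rel(.489,.275,.14,.035)
E
```

```text
t 40.58 pos [ 0.6111 -0.033   0.1516] yaw 1.232 j1,j6 [-0.141  0.199] F [ 0.4  0.3 -0.9] open 0.0365
  rel [ 24.99 -21.75   1.2 ] turn 1.197
```

apply_moves(moves=[[2.5,4.2,-3.6,0,0.18],[2.5,8.4,-7.2,0,0.36],[2.5,12.6,-10.8,0,0.54],[2.5,16.8,-14.4,0,0.72],[2.5,21.0,-18.0,0.5,0.9]])

```text
time: 41.2
tool_pos: [0.5099, 0.2252, 0.1458]
tcp_rot: [3.099, 0.515, -0.013]
force: [0.2, -0.7, -0.7]
opening: 0.0362
```

```bash
python3 - <<'E'
from h import *
rel(.489,.275,.13,.035)
E
```

```text
t 41.2 pos [0.5099 0.2252 0.1458] yaw 0.329 j1,j6 [0.319 1.561] F [ 0.2 -0.7 -0.7] open 0.0362
  rel [-0.36 -5.39  1.59] turn 0.294
```

apply_moves(moves=[[2.5,-0.2,-2.7,0.8,0.15],[2.5,-0.4,-5.4,1.6,0.29],[2.5,-0.4,-5.4,1.6,0.29],[2.5,-0.4,-5.4,1.6,0.29],[2.5,-0.4,-5.4,1.6,0.29]])

```text
time: 41.82
tool_pos: [0.4889, 0.2742, 0.1299]
tcp_rot: [3.139, 0.061, -0.012]
force: [0.2, 0.8, -0.7]
opening: 0.0367
```

```bash
python3 - <<'E'
from h import *
rel(.489,.275,.078,.04)
E
```

```text
t 41.83 pos [0.4889 0.2742 0.1299] yaw 0.039 j1,j6 [0.415 1.946] F [ 0.2  0.8 -0.7] open 0.0367
  rel [ 0.05 -0.09  5.19] turn -0.001
```

apply_moves(moves=[[2.5,0,-0.1,2,0],[2.5,0,-0.1,4,0],[2.5,0,-0.1,5,0],[2.5,0,-0.1,5.2,0],[2.5,0,-0.1,5.2,0]])

```text
time: 42.45
tool_pos: [0.4886, 0.2752, 0.0779]
tcp_rot: [3.139, 0.061, -0.012]
force: [0.3, 0.2, 0.5]
opening: 0.0364
```

apply_moves(moves=[[5.0,0,0,0.1,0],[5.0,0,0,0.1,0],[5.0,0,0,0.1,0],[5.0,0,0,-1.0,0],[5.0,0,0,-4.0,0]])

```text
time: 43.08
tool_pos: [0.4877, 0.2748, 0.1172]
tcp_rot: [3.138, 0.061, -0.018]
force: [0.3, -0.1, 0.5]
opening: 0.0496
```

apply_moves(moves=[[5.0,0,0,-4,0],[5.0,0,0,-8,0],[5.0,0,0,-10,0],[5.0,0,0,-10,0],[5.0,0,0,-10,0]])

```text
time: 43.7
tool_pos: [0.488, 0.2747, 0.2153]
tcp_rot: [3.137, 0.061, -0.022]
force: [-0.6, 0.5, -0.1]
opening: 0.0499
```

```bash
python3 - <<'E'
from h import *
c,im=snap("wrist","w17")
for z in(.048,.056):
  for b in blobs(c,im,z=z):
    if 25<b[1][0]<60 and 35<b[1][1]<60: print(z,b)
c,im=snap("top","t17")
for b in blobs(c,im): 
    if 230<b[3][0]<372 and 160<b[3][1]<265: print(b)
rel(.4393,-.1309,.12,1.6)
E
```

```text
0.048 (array([0.24934431, 0.41688885]), [np.float64(34.93675231933594), np.float64(58.752742767333984)], np.float32(2.5020113), (155, 368, 47, 32))
0.056 (array([0.25799179, 0.41298181]), [np.float64(33.956600189208984), np.float64(57.1045036315918)], np.float32(2.5020115), (155, 368, 47, 32))
(array([ 0.43930255, -0.13088245]), [np.float64(36.38768005371094), np.float64(40.024169921875)], np.float32(1.5917188), (337, 238, 13, 12))
(array([ 0.4462222 , -0.02749054]), [np.float64(23.405841827392578), np.float64(25.74834442138672)], np.float32(0.8060007), (308, 237, 9, 9))
t 43.8 pos [0.4879 0.2746 0.2148] yaw 0.039 j1,j6 [0.416 1.948] F [-0.2 -0.8 -0.6] open 0.0497
  rel [-6.28 40.29  9.75] turn -1.561
```

```bash
python3 - <<'E'
from h import *
c=get_calibration("wrist");im=cv2.imread("pics/w17.png")
for b in blobs(c,im,z=.052):
    if .38<b[0][0]<.53 and .2<b[0][1]<.35: print(b)
E
```

```text
(array([0.46325375, 0.27400815]), [np.float64(38.99318313598633), np.float64(98.5987548828125)], np.float32(0.019351646), (297, 158, 45, 104))
(array([0.52522992, 0.26048212]), [np.float64(4.237722396850586), np.float64(49.671897888183594)], np.float32(1.609822), (308, 141, 59, 6))
(array([0.52371765, 0.3125975 ]), [np.float64(4.264833450317383), np.float64(44.30099868774414)], np.float32(1.5700331), (250, 140, 53, 7))
(array([0.48989386, 0.20259894]), [np.float64(24.924667358398438), np.float64(130.8020782470703)], np.float32(0.095209874), (386, 109, 31, 145))
(array([0.52180493, 0.34903049]), [np.float64(20.148521423339844), np.float64(215.7065887451172)], np.float32(0.018699853), (214, 0, 32, 259))
```

apply_moves(moves=[[5.0,-0.9,5.8,0,-0.18],[5.0,-1.8,11.6,0,-0.36],[5.0,-2.7,17.4,0,-0.54],[5.0,-3.6,23.2,1,-0.72],[5.0,-4.5,29.0,2,-0.9]])

```text
time: 44.42
tool_pos: [0.4554, -0.0021, 0.198]
tcp_rot: [-2.833, -1.35, 0.026]
force: [0.4, 0.2, 0.7]
opening: 0.0501
```

```bash
python3 - <<'E'
from h import *
rel(.4393,-.1309,.12,1.6)
E
```

```text
t 44.42 pos [ 0.4554 -0.0021  0.198 ] yaw 0.89 j1,j6 [-0.119  0.564] F [0.4 0.2 0.7] open 0.0501
  rel [-10.91   6.94   7.89] turn -0.71
```

apply_moves(moves=[[5.0,-4.0,2.5,0,-0.18],[5.0,-8.0,5.0,1,-0.36],[5.0,-10.9,6.9,4,-0.54],[5.0,-10.9,6.9,7.5,-0.71],[5.0,-10.9,6.9,7.9,-0.71]])

```text
time: 45.05
tool_pos: [0.4362, -0.1299, 0.1159]
tcp_rot: [-2.182, -2.238, 0.028]
force: [-0.9, -0.3, 0.1]
opening: 0.05
```

apply_moves(moves=[[5.4,0,0,0,0],[5.4,0,0,0,0],[5.4,0,0,0,0],[5.4,0,0,0,0],[5.4,0,0,0,0]])

```text
time: 45.68
tool_pos: [0.4364, -0.1299, 0.1163]
tcp_rot: [-2.182, -2.238, 0.027]
force: [0.1, 0.0, -0.1]
opening: 0.054
```

```bash
python3 - <<'E'
from h import *
c,im=snap("wrist","w18")
for b in blobs(c,im):
    if 25<b[1][0]<60 and 35<b[1][1]<60: print(b)
    if abs(b[0][0]-.439)<.06 and abs(b[0][1]+.131)<.06 and b[1][0]>30: rel(*b[0],.0265,b[2])
E
```

```text
(array([ 0.44121747, -0.13196947]), [np.float64(37.54768753051758), np.float64(45.80376052856445)], np.float32(1.6250492), (305, 178, 53, 61))
t 45.73 pos [ 0.4363 -0.1299  0.1162] yaw 1.596 j1,j6 [-0.401 -0.422] F [-0.7  0.3  0.5] open 0.054
  rel [-0.21  0.69  8.95] turn -0.029
```

apply_moves(moves=[[5.4,-0.2,0.6,2,-0.03],[5.4,-0.2,0.6,4.5,-0.03],[5.4,-0.2,0.6,5.7,-0.03],[5.4,-0.2,0.6,5.7,-0.03],[5.4,-0.2,0.6,5.7,-0.03]])

```text
time: 46.35
tool_pos: [0.4417, -0.1321, 0.0599]
tcp_rot: [-2.149, -2.271, 0.026]
force: [0.4, -0.2, -0.2]
opening: 0.0538
```

```bash
python3 - <<'E'
from h import *
c,im=snap("wrist","w19")
for b in blobs(c,im):
    if abs(b[0][0]-.439)<.06 and abs(b[0][1]+.131)<.06 and b[1][0]>30: print(b);rel(*b[0],.0265,b[2])
E
```

```text
(array([ 0.44117078, -0.13192143]), [np.float64(37.46083068847656), np.float64(46.235565185546875)], np.float32(1.6142358), (290, 195, 68, 78))
t 46.4 pos [ 0.4418 -0.1322  0.0601] yaw 1.626 j1,j6 [-0.401 -0.45 ] F [ 0.6 -0.5 -0.3] open 0.0541
  rel [0.03 0.01 3.36] turn 0.012
```

apply_moves(moves=[[5.4,0,0,1.5,0.01],[5.4,0,0,2.8,0.01],[5.4,0,0,3.2,0.01],[5.4,0,0,3.3,0.01],[5.4,0,0,3.3,0.01]])

```text
time: 47.02
tool_pos: [0.4412, -0.1323, 0.0272]
tcp_rot: [-2.161, -2.261, 0.026]
force: [0.1, 0.7, 0.2]
opening: 0.054
```

apply_moves(moves=[[2.5,0,0,0,0],[2.5,0,0,0,0],[2.5,0,0,0,0],[2.5,0,0,0,0],[2.5,0,0,0,0]])

```text
time: 47.65
tool_pos: [0.4419, -0.1326, 0.0279]
tcp_rot: [-2.162, -2.262, 0.025]
force: [0.4, 0.4, 5.6]
opening: 0.0364
```

apply_moves(moves=[[2.5,0,0,-2,0],[2.5,0,0,-5,0],[2.5,0,0,-9,0],[2.5,0,0,-13,0],[2.5,0,0,-14,0]])

```text
time: 48.28
tool_pos: [0.4458, -0.1326, 0.1701]
tcp_rot: [-2.164, -2.265, 0.023]
force: [-0.6, -1.0, -0.7]
opening: 0.0363
```

```bash
python3 - <<'E'
from h import *
rel(.436,.274,.16,.03)
E
```

```text
t 48.27 pos [ 0.4458 -0.1326  0.1701] yaw 1.616 j1,j6 [-0.399 -0.441] F [-0.6 -1.  -0.7] open 0.0363
  rel [40.67  0.88  0.84] turn 1.586
```

apply_moves(moves=[[2.5,5.8,0,0,0.18],[2.5,11.6,0,0,0.36],[2.5,17.4,0,0,0.54],[2.5,23.2,0,0,0.72],[2.5,29.0,0,0,0.9]])

```text
time: 48.9
tool_pos: [0.4331, 0.1336, 0.1671]
tcp_rot: [-2.885, -1.237, 0.031]
force: [1.1, -0.0, -0.5]
opening: 0.0364
```

```bash
python3 - <<'E'
from h import *
rel(.436,.274,.13,.03)
E
```

```text
t 48.9 pos [0.4331 0.1336 0.1671] yaw 0.81 j1,j6 [0.182 0.943] F [ 1.1 -0.  -0.5] open 0.0364
  rel [10.43 -9.44  3.63] turn 0.78
```

apply_moves(moves=[[2.5,4.0,-3.6,0,0.18],[2.5,8.0,-7.2,0,0.36],[2.5,10.4,-9.4,1,0.54],[2.5,10.4,-9.4,3,0.72],[2.5,10.4,-9.4,3.6,0.78]])

```text
time: 49.52
tool_pos: [0.4337, 0.2731, 0.1263]
tcp_rot: [3.133, 0.045, -0.04]
force: [-0.2, -0.4, -0.7]
opening: 0.0361
```

apply_moves(moves=[[2.5,0,0,0,0],[2.5,0,0,0,0],[2.5,0,0,0,0],[2.5,0,0,0,0],[2.5,0,0,0,0]])

```text
time: 50.15
tool_pos: [0.4339, 0.2731, 0.1266]
tcp_rot: [3.133, 0.044, -0.039]
force: [-0.4, -0.1, 0.2]
opening: 0.0366
```

```bash
python3 - <<'E'
from h import *
rel(.436,.274,.078,.03)
E
```

```text
t 50.15 pos [0.4339 0.2731 0.1266] yaw 0.028 j1,j6 [0.455 1.996] F [-0.4 -0.1  0.2] open 0.0366
  rel [ 0.33 -0.12  4.86] turn -0.002
```

apply_moves(moves=[[2.5,0.3,-0.1,2,0],[2.5,0.3,-0.1,4,0],[2.5,0.3,-0.1,4.7,0],[2.5,0.3,-0.1,4.9,0],[2.5,0.3,-0.1,4.9,0]])

```text
time: 50.78
tool_pos: [0.4362, 0.274, 0.0782]
tcp_rot: [3.134, 0.044, -0.037]
force: [0.5, 1.0, -0.7]
opening: 0.0361
```

apply_moves(moves=[[5.0,0,0,0.1,0],[5.0,0,0,0.1,0],[5.0,0,0,0.1,0],[5.0,0,0,-1.0,0],[5.0,0,0,-4.0,0]])

```text
time: 51.4
tool_pos: [0.436, 0.2737, 0.1176]
tcp_rot: [3.132, 0.044, -0.042]
force: [-0.0, -0.3, 1.1]
opening: 0.0503
```

apply_moves(moves=[[5.0,0,0,-4,0],[5.0,0,0,-9,0],[5.0,0,0,-13,0],[5.0,0,0,-15,0],[5.0,0,0,-15,0]])

```text
time: 52.02
tool_pos: [0.4406, 0.2754, 0.2691]
tcp_rot: [3.134, 0.044, -0.038]
force: [-0.5, 0.0, 0.3]
opening: 0.0502
```

```bash
python3 - <<'E'
from h import *
rel(.46,.20,.28,.03)
c,im=snap("wrist","w20")
for b in blobs(c,im,z=.056):
    if .38<b[0][0]<.61 and .2<b[0][1]<.35: print(b)
cv2.imwrite("pics/w20c.png",im[60:340,120:520])
E
```

```text
t 52.02 pos [0.4406 0.2754 0.2691] yaw 0.028 j1,j6 [0.454 1.995] F [-0.5  0.   0.3] open 0.0502
  rel [ 1.7   7.6  -1.08] turn -0.002
(array([0.46183014, 0.27390042]), [np.float64(39.09225845336914), np.float64(99.65851593017578)], np.float32(0.012454192), (301, 100, 39, 99))
(array([0.52613007, 0.26269064]), [np.float64(3.5980160236358643), np.float64(32.514503479003906)], np.float32(1.555677), (317, 82, 35, 5))
(array([0.52570752, 0.29941824]), [np.float64(2.698606491088867), np.float64(31.42792320251465)], np.float32(1.6003667), (279, 82, 34, 4))
(array([0.56617316, 0.28157898]), [np.float64(23.948440551757812), np.float64(37.59134292602539)], np.float32(1.5593429), (295, 23, 42, 30))
(array([0.53806287, 0.20845129]), [np.float64(25.308544158935547), np.float64(120.8378677368164)], np.float32(0.054058075), (378, 0, 31, 138))
```

View pics/w20c.png

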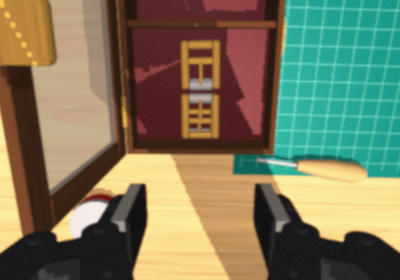

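apply_moves(moves=[[1.0,0,0,-4,0],[0.0,0,0,-8,0],[0.0,0,0,-9,0],[0.0,0,0,-9,0],[0.0,0,0,-9,0]])

```text
time: 52.7
tool_pos: [0.4415, 0.2755, 0.354]
tcp_rot: [3.13, 0.044, -0.049]
force: [0.1, 0.4, -0.5]
opening: -0.0001
```

```bash
python3 - <<'E'
from h import *
rel(.513,.465,.35,.0);rel(.513,.465,.205,.0)
c,im=snap("wrist","w21")
# hasp (brass on lid) : triangulate-free check of lid edge using known plane
c2,im2=snap("top","t21")
t=c2; 
# lid free edge predicted in top view for theta=1.9
for th in(1.9,):
    for x in(.398,.513,.628):
        print(proj(t,(x,.348-.156*np.cos(th),.072+.156*np.sin(th))))
E
```

```text
t 52.7 pos [0.4415 0.2755 0.354 ] yaw 0.028 j1,j6 [0.453 1.995] F [ 0.1  0.4 -0.5] open -0.0001
  rel [  7.69 -18.74  -0.04] turn 0.028
t 52.7 pos [0.4415 0.2755 0.354 ] yaw 0.028 j1,j6 [0.453 1.995] F [ 0.1  0.4 -0.5] open -0.0001
  rel [  8.15 -18.89  14.45] turn 0.028
[162.72457991 246.76271442]
[165.66259436 207.21446022]
[168.51906482 168.76385963]
```

apply_moves(moves=[[0,2.0,-5.0,0,0],[0,4.0,-10.0,0,0],[0,6.0,-15.0,0,0.03],[0,7.7,-18.7,0,0.03],[0,7.7,-18.7,0,0.03]])

```text
time: 53.42
tool_pos: [0.5132, 0.4663, 0.347]
tcp_rot: [3.128, 0.0, -0.053]
force: [-0.0, 0.3, -0.9]
opening: 0.0001
```

apply_moves(moves=[[0,0,0,0,0],[0,0,0,4,0],[0,0,0,8,0],[0,0,0,12,0],[0,0,0,14.5,0]])

```text
time: 54.05
tool_pos: [0.5071, 0.4624, 0.1996]
tcp_rot: [3.125, -0.001, -0.057]
force: [-1.3, 0.3, 0.2]
opening: -0.0
```

```bash
python3 - <<'E'
from h import *
rel(.513,.30,.205,.0)
E
```

```text
t 54.05 pos [0.5071 0.4624 0.1996] yaw -0.001 j1,j6 [0.657 2.226] F [-1.3  0.3  0.2] open -0.0
  rel [ 0.59 16.24 -0.31] turn -0.001
```

apply_moves(moves=[[0,0.5,1.2,0,0],[0,0.5,2.4,0,0],[0,0.5,3.6,0,0],[0,0.5,4.8,0,0],[0,0.5,6.0,0,0]])

```text
time: 54.68
tool_pos: [0.5125, 0.402, 0.2018]
tcp_rot: [3.127, -0.001, -0.054]
force: [1.0, 0.9, 2.5]
opening: -0.0003
```

apply_moves(moves=[[0,0,0.8,0,0],[0,0,1.6,0,0],[0,0,2.4,0,0],[0,0,3.2,0,0],[0,0,4.0,0,0]])

```text
time: 55.3
tool_pos: [0.5123, 0.3614, 0.202]
tcp_rot: [3.127, -0.001, -0.055]
force: [0.6, 0.3, 0.6]
opening: -0.0002
```

apply_moves(moves=[[0,0,0.8,0,0],[0,0,1.6,0,0],[0,0,2.4,0,0],[0,0,3.2,0,0],[0,0,4.0,0,0]])

```text
time: 55.92
tool_pos: [0.5122, 0.3209, 0.2025]
tcp_rot: [3.127, -0.001, -0.055]
force: [-0.8, 0.5, -0.9]
opening: -0.0
```

apply_moves(moves=[[0,0,0.8,0,0],[0,0,1.6,0,0],[0,0,2.4,0,0],[0,0,3.0,0,0],[0,0,3.0,0,0]])

```text
time: 56.55
tool_pos: [0.5123, 0.2905, 0.203]
tcp_rot: [3.127, -0.002, -0.055]
force: [1.1, 1.0, -0.7]
opening: -0.0003
```

```bash
python3 - <<'E'
from h import *
rel(.513,.46,.205,.0)
c,im=snap("side","s22")
a=cv2.imread("pics/s5.png");d=cv2.absdiff(a,im).max(2)
# lid edge prediction in side view
for th in(1.9,1.75,1.5,1.1,.9,.5,.08):
    print(th,[proj(c,(x,.348-.156*np.cos(th),.072+.156*np.sin(th))).round(0) for x in(.398,.513,.628)])
# brass hasp pixels in both
for i in(a,im):
    h=cv2.cvtColor(i,cv2.COLOR_BGR2HSV);m=((h[:,:,0]>14)&(h[:,:,0]<30)&(h[:,:,1]>150)&(h[:,:,2]>120)).astype(np.uint8)
    m[:, :240]=0;m[:,345:]=0;m[:215]=0;m[305:]=0
    n,l,s,ce=cv2.connectedComponentsWithStats(m)
    print([(s[k].tolist(),ce[k].round(0).tolist()) for k in range(1,n) if s[k,4]>6])
E
```

```text
t 56.55 pos [0.5123 0.2905 0.203 ] yaw -0.002 j1,j6 [0.424 1.996] F [ 1.1  1.  -0.7] open -0.0003
  rel [  0.04 -16.95  -0.44] turn -0.002
1.9 [array([322., 265.]), array([282., 255.]), array([243., 246.])]
1.75 [array([325., 258.]), array([285., 248.]), array([246., 239.])]
1.5 [array([329., 247.]), array([290., 238.]), array([252., 230.])]
1.1 [array([335., 237.]), array([297., 229.]), array([261., 221.])]
0.9 [array([338., 235.]), array([300., 227.]), array([265., 219.])]
0.5 [array([341., 238.]), array([305., 230.]), array([271., 223.])]
0.08 [array([342., 249.]), array([308., 241.]), array([274., 233.])]
[([287, 225, 15, 9, 53], [293.0, 229.0]), ([323, 231, 16, 11, 50], [329.0, 235.0]), ([280, 239, 14, 10, 90], [287.0, 244.0])]
[([308, 284, 9, 3, 9], [312.0, 285.0])]
```

apply_moves(moves=[[0,0,-1.5,-1,0],[0,0,-2,-4,0],[0,0,-2,-8,0],[0,0,-2,-12,0],[0,0,-2,-14,0]])

```text
time: 57.22
tool_pos: [0.5179, 0.3142, 0.3464]
tcp_rot: [3.13, -0.0, -0.048]
force: [0.7, 0.3, -0.6]
opening: 0.0001
```

```bash
python3 - <<'E'
from h import *
rel(.513,.2,.3,.0)
for r in range(2):
  c,im=snap("side",f"s23{r}")
  h=cv2.cvtColor(im,cv2.COLOR_BGR2HSV);m=((h[:,:,0]>12)&(h[:,:,0]<30)&(h[:,:,1]>130)&(h[:,:,2]>90)).astype(np.uint8)
  m[:, :230]=0;m[:,350:]=0;m[:200]=0;m[310:]=0
  n,l,s,ce=cv2.connectedComponentsWithStats(m)
  print([(s[k].tolist(),ce[k].round(0).tolist()) for k in range(1,n) if s[k,4]>6])
# coarse character picture of the lid area: frame = dark brown
m=(im.max(2)<75)[215:305:3,236:350:2]
print("\n".join("".join("#" if v else "." for v in r) for r in m))
E
```

```text
t 57.23 pos [0.5179 0.3142 0.3464] yaw -0.0 j1,j6 [0.455 2.026] F [ 0.7  0.3 -0.6] open 0.0001
  rel [-0.34 11.36  4.79] turn -0.0
[([230, 200, 120, 110, 4349], [266.0, 267.0]), ([344, 209, 6, 4, 12], [346.0, 211.0]), ([263, 273, 11, 7, 44], [268.0, 276.0]), ([307, 284, 11, 6, 42], [313.0, 286.0])]
[([230, 200, 120, 110, 4361], [266.0, 267.0]), ([344, 209, 6, 4, 12], [346.0, 211.0]), ([263, 273, 11, 7, 44], [268.0, 276.0]), ([307, 283, 11, 7, 45], [313.0, 286.0])]
......................................................###
......................................................###
..........##........................................#####
........###.#........................................####
......###...#............................................
.....##....##............................................
....##.....##............................................
...##.....##.....#............#..........................
..##.....##..............................................
.##.....##...............................................
.......##..........................................
[... 408 characters left out ...]
....
..........##########..........................######....#
..........################...................############
..........####.....##############............#########...
..........#####....#####################.....#####.......
..........###############################......###.......
...........#########################...........###.......
...........#########################.....########........
.................################################........
........................########################.........
..............................#################..........
....................................###########..........
...........................................###...........
```

apply_moves(moves=[[0,-0.1,3,2,0],[0,-0.2,6,6,0],[0,-0.3,9,9,0],[0,-0.3,11.4,12,0],[0,-0.3,11.4,14.5,0]])

```text
time: 57.95
tool_pos: [0.509, 0.1966, 0.1987]
tcp_rot: [3.128, -0.004, -0.055]
force: [-0.5, 0.3, 0.8]
opening: -0.0001
```

apply_moves(moves=[[0,0,0,0,0],[0,0,0,0,0],[0,0,0,0,0],[0,0,0,0,0],[0,0,0,0,0]])

```text
time: 58.58
tool_pos: [0.5093, 0.1968, 0.1994]
tcp_rot: [3.129, -0.003, -0.053]
force: [-0.2, 0.4, 0.1]
opening: 0.0
```

```bash
python3 - <<'E'
from h import *
rel(.513,.2,.14,.0)
c,im=snap("side","s24")
m=(im.max(2)<75)[215:305:3,236:350:2]
print("\n".join("".join("#" if v else "." for v in r) for r in m))
E
```

```text
t 58.58 pos [0.5093 0.1968 0.1994] yaw -0.002 j1,j6 [0.272 1.846] F [-0.2  0.4  0.1] open 0.0
  rel [ 0.57 -0.4   5.92] turn -0.002
................................######................###
...................................####...............###
..........##.......................###..............#####
........###.#........................................####
......###...#............................................
.....##....##............................................
....##.....##............................................
...##.....##......######.#...............................
..##.....##......################........................
.##.....##.......###........############.................
.......##.......###................############..........
...............###.........................##########....
...............##................................####....
............#####................................####....
............####................................#####....
............###.................................#####..##
..................................................#######
.............#....................................######.
.................................................####.##.
..........####...................................########
..........####.....##...........................######...
..........#####....#########....................##.......
..........########################.............###.......
...........#########################....#......##........
...........#########################.....########........
.................###############################.........
.......................#########################.........
..............................#################..........
....................................###########..........
...........................................###...........
```

apply_moves(moves=[[0,0.5,-0.3,2,0],[0,0.5,-0.3,4,0],[0,0.5,-0.3,5.2,0],[0,0.5,-0.3,5.8,0],[0,0.5,-0.3,6.0,0]])

```text
time: 59.25
tool_pos: [0.512, 0.1989, 0.1385]
tcp_rot: [3.128, -0.004, -0.054]
force: [0.5, -0.4, 0.7]
opening: -0.0001
```

apply_moves(moves=[[0,0,0,0.2,0],[0,0,0,0.4,0],[0,0,0,0.6,0],[0,0,0,0.8,0],[0,0,0,1.0,0]])

```text
time: 59.88
tool_pos: [0.5117, 0.1988, 0.1285]
tcp_rot: [3.128, -0.003, -0.054]
force: [0.0, 0.5, 1.1]
opening: 0.0001
```

apply_moves(moves=[[0,0,0,0.1,0],[0,0,0,0.2,0],[0,0,0,0.3,0],[0,0,0,0.4,0],[0,0,0,0.5,0]])

```text
time: 60.5
tool_pos: [0.5116, 0.1987, 0.1234]
tcp_rot: [3.128, -0.003, -0.054]
force: [-0.5, 0.5, 1.1]
opening: -0.0001
```

apply_moves(moves=[[0,0,0,0.1,0],[0,0,0,0.2,0],[0,0,0,0.3,0],[0,0,0,0.3,0],[0,0,0,0.3,0]])

```text
time: 61.12
tool_pos: [0.5115, 0.1987, 0.1204]
tcp_rot: [3.128, -0.004, -0.054]
force: [0.2, 0.1, 0.1]
opening: -0.0001
```

apply_moves(moves=[[0,0,0,0.1,0],[0,0,0,0.2,0],[0,0,0,0.3,0],[0,0,0,0.3,0],[0,0,0,0.3,0]])

```text
time: 61.75
tool_pos: [0.5114, 0.1986, 0.1174]
tcp_rot: [3.128, -0.003, -0.054]
force: [0.2, -0.3, -0.1]
opening: -0.0001
```

apply_moves(moves=[[0,0,0,0.1,0],[0,0,0,0.2,0],[0,0,0,0.3,0],[0,0,0,0.3,0],[0,0,0,0.3,0]])

```text
time: 62.38
tool_pos: [0.5116, 0.1987, 0.1166]
tcp_rot: [3.128, -0.003, -0.054]
force: [-5.4, -1.7, 11.6]
opening: 0.0001
```

apply_moves(moves=[[0,0,0,0.3,0],[0,0,0,0.3,0],[0,0,0,0.3,0],[0,0,0,0.3,0],[0,0,0,0.3,0]])

```text
time: 63.0
tool_pos: [0.5116, 0.1987, 0.1164]
tcp_rot: [3.128, -0.003, -0.055]
force: [-7.8, -3.0, 14.5]
opening: -0.0
```

apply_moves(moves=[[0,0,0,0.35,0],[0,0,0,0.4,0],[0,0,0,0.45,0],[0,0,0,0.45,0],[0,0,0,0.45,0]])

```text
time: 63.62
tool_pos: [0.5117, 0.1987, 0.1159]
tcp_rot: [3.127, -0.003, -0.056]
force: [-10.4, -3.3, 20.7]
opening: -0.0003
```

apply_moves(moves=[[0,0,0,-1,0],[0,0,0,-3,0],[0,0,0,-5,0],[0,0,0,-7,0],[0,0,0,-8,0]])

```text
time: 64.25
tool_pos: [0.5154, 0.2, 0.1981]
tcp_rot: [3.128, -0.003, -0.052]
force: [0.2, -1.1, -0.6]
opening: -0.0002
```

```bash
python3 - <<'E'
from h import *
rel(.513,.2,.2,.0)
c,im=snap("side","s25"); a=cv2.imread("pics/s24.png")
for i in(a,im):
    m=(i.max(2)<75)[228:268:1,316:350]
    print("\n".join("%d "%(228+k)+"".join("#" if v else "." for v in r) for k,r in enumerate(m)));print()
for th in(0,.04,.08):
    P=lambda x,l,h:np.array([x,.346-l*np.cos(th)+h*np.sin(th)*0,.072+l*np.sin(th)+h])
    print(th,[proj(c,P(x,.156,h)).round(1).tolist() for x in(.398,.628) for h in(0,.008)])
E
```

```text
t 64.25 pos [0.5154 0.2    0.1981] yaw -0.002 j1,j6 [0.275 1.848] F [ 0.2 -1.1 -0.6] open -0.0002
  rel [-0.25  0.   -0.19] turn -0.002
228 ..................................
229 ..................................
230 ..................................
231 ..................................
232 ..................................
233 ..................................
234 ..................................
235 ..................................
236 ..................................
237 ..................................
238 ..................................
239 ..................................
240 ..................................
241 ..................................
242 ..................................
243 #####.............................
244 #########.........................
245 ##############....................
246 ################.##...............
247 #######################...........
248 .....#####################........
249 .........#################........
250 ..............############........
251 .................########.........
252 ..................######
[... 1664 characters left out ...]
.......########.........
256 ................#########.........
257 ................#########.........
258 ................##################
259 ...............#################.#
260 ...............##########..#.#####
261 ...............##########.###...##
262 .................##.#####.#####.##
263 ....................###########.##
264 ....................#####.########
265 ...................######..#.####.
266 ...................##########.##..
267 ...................#########..##..

0 [[342.3, 250.9], [342.4, 249.1], [274.7, 235.6], [274.6, 233.8]]
0.04 [[342.3, 249.5], [342.4, 247.7], [274.6, 234.2], [274.4, 232.4]]
0.08 [[342.4, 248.2], [342.4, 246.4], [274.4, 232.9], [274.3, 231.1]]
```

apply_moves(moves=[[0,0,4,0,0],[0,0,9,2,0],[0,0,9,7,0],[0,0,9,12,0],[0,0,9,15,0]])

```text
time: 64.92
tool_pos: [0.5086, 0.1077, 0.0468]
tcp_rot: [3.128, -0.003, -0.058]
force: [-1.1, 0.2, -0.1]
opening: 0.0003
```

apply_moves(moves=[[0,0,0,0,0],[0,0,0,0.3,0],[0,0,0,0.5,0],[0,0,0,0.7,0],[0,0,0,0.8,0]])

```text
time: 65.55
tool_pos: [0.5087, 0.1076, 0.0394]
tcp_rot: [3.128, -0.003, -0.056]
force: [0.2, -0.3, 0.4]
opening: 0.0
```

apply_moves(moves=[[0,0,0,0.1,0],[0,0,0,0.2,0],[0,0,0,0.3,0],[0,0,0,0.4,0],[0,0,0,0.4,0]])

```text
time: 66.18
tool_pos: [0.5085, 0.1076, 0.0353]
tcp_rot: [3.128, -0.003, -0.056]
force: [0.2, 0.1, -0.7]
opening: -0.0005
```

apply_moves(moves=[[0,0,0,0.1,0],[0,0,0,0.2,0],[0,0,0,0.3,0],[0,0,0,0.4,0],[0,0,0,0.4,0]])

```text
time: 66.8
tool_pos: [0.5083, 0.1075, 0.0312]
tcp_rot: [3.128, -0.003, -0.057]
force: [0.6, -0.1, 0.5]
opening: 0.0
```

apply_moves(moves=[[0,0,0,0.1,0],[0,0,0,0.2,0],[0,0,0,0.3,0],[0,0,0,0.3,0],[0,0,0,0.3,0]])

```text
time: 67.42
tool_pos: [0.5082, 0.1075, 0.0282]
tcp_rot: [3.128, -0.003, -0.056]
force: [-0.1, 0.6, 0.2]
opening: -0.0002
```

apply_moves(moves=[[0,0,0,0.05,0],[0,0,0,0.1,0],[0,0,0,0.15,0],[0,0,0,0.2,0],[0,0,0,0.2,0]])

```text
time: 68.05
tool_pos: [0.5081, 0.1074, 0.0261]
tcp_rot: [3.128, -0.003, -0.057]
force: [0.6, 0.6, -0.3]
opening: -0.0003
```

apply_moves(moves=[[0,0,0,0.05,0],[0,0,0,0.1,0],[0,0,0,0.15,0],[0,0,0,0.2,0],[0,0,0,0.2,0]])

```text
time: 68.68
tool_pos: [0.5082, 0.1075, 0.0252]
tcp_rot: [3.127, -0.003, -0.058]
force: [-4.0, 0.5, 8.6]
opening: -0.0002
```

apply_moves(moves=[[0,0.2,0,-4,0],[0,0.3,0,-8,0],[0,0.4,-3,-12,0],[0,0.5,-8.7,-12,0],[0,0.5,-8.7,-12,0]])

```text
time: 69.3
tool_pos: [0.5179, 0.1988, 0.1446]
tcp_rot: [3.129, 0.003, -0.055]
force: [-0.0, 0.3, -1.1]
opening: -0.0001
```

apply_moves(moves=[[0,0,0,0,0],[0,0,0,0,0],[0,0,0,1.0,0],[0,0,0,2.0,0],[0,0,0,2.0,0]])

```text
time: 69.92
tool_pos: [0.5161, 0.1979, 0.1227]
tcp_rot: [3.128, 0.002, -0.06]
force: [-0.0, -0.8, -0.7]
opening: -0.0
```

```bash
python3 -c "
from h import *
rel(.513,.195,.1165,.0)"
```

```text
t 69.92 pos [0.5161 0.1979 0.1227] yaw 0.001 j1,j6 [0.27  1.841] F [-0.  -0.8 -0.7] open -0.0
  rel [-0.29  0.28  0.63] turn 0.001
```

apply_moves(moves=[[0,-0.3,0.3,0.5,0],[0,-0.3,0.3,0.8,0],[0,-0.3,0.3,1.0,0],[0,-0.3,0.3,1.15,0],[0,-0.3,0.3,1.15,0]])

```text
time: 70.55
tool_pos: [0.5129, 0.1944, 0.1145]
tcp_rot: [3.126, 0.002, -0.061]
force: [-7.9, -3.4, 16.5]
opening: 0.0
```

apply_moves(moves=[[0,0,0,0.4,0],[0,0,0,0.5,0],[0,0,0,0.6,0],[0,0,0,0.65,0],[0,0,0,0.65,0]])

```text
time: 71.18
tool_pos: [0.5127, 0.1943, 0.1079]
tcp_rot: [3.127, 0.002, -0.06]
force: [0.3, 0.3, 0.5]
opening: 0.0002
```

apply_moves(moves=[[0,0,0,0.1,0],[0,0,0,0.2,0],[0,0,0,0.3,0],[0,0,0,0.4,0],[0,0,0,0.4,0]])

```text
time: 71.8
tool_pos: [0.5126, 0.1945, 0.1055]
tcp_rot: [3.127, 0.002, -0.061]
force: [-6.0, -0.1, 10.2]
opening: 0.0001
```

apply_moves(moves=[[0,0,0,-1,0],[0,0,0,-4,0],[0,0,0,-8,0],[0,0,0,-12,0],[0,0,0,-16,0]])

```text
time: 72.42
tool_pos: [0.5188, 0.1968, 0.2668]
tcp_rot: [3.127, 0.003, -0.06]
force: [0.9, -0.1, -0.4]
opening: -0.0003
```

```bash
python3 - <<'E'
from h import *
rel(.513,.0,.3,.0)
c,im=snap("side","s26")
m=(im.max(2)<75)[240:262,316:350];print("\n".join("%d "%(240+k)+"".join("#" if v else "." for v in r) for k,r in enumerate(m)))
c,im=snap("wrist","w26")
for z in(.016,.056,.066):
  for b in blobs(c,im,z=z,amin=150):
    if .38<b[0][0]<.63 and .19<b[0][1]<.35 and b[1][0]>15: print(z,b)
c,im=snap("top","t26")
for b in blobs(c,im): 
    if 240<b[3][0]<372 and 160<b[3][1]<265: print("mat",b)
E
```

```text
t 72.42 pos [0.5188 0.1968 0.2668] yaw 0.001 j1,j6 [0.267 1.837] F [ 0.9 -0.1 -0.4] open -0.0003
  rel [-0.74 19.72 -3.02] turn 0.001
240 ..................................
241 ..................................
242 ..................................
243 ..................................
244 ..................................
245 .##...............................
246 ########..........................
247 ############......................
248 #################.................
249 ###################.##............
250 ....#####################.........
251 .........################.........
252 ..............############........
253 ..................#######.........
254 ..................#######.........
255 .................########.........
256 .................########.........
257 .................########.........
258 ................##################
259 ................################.#
260 ...............##########..#######
261 ...............##########.###...##
mat (array([ 0.4462222 , -0.02749054]), [np.float64(23.405841827392578), np.float64(25.74834442138672)], np.float32(0.8060007), (308, 237, 9, 9))
```

apply_moves(moves=[[0,0,6,-1,0],[0,0,12,-2,0],[0,0,18,-3,0],[0,0,24,-3,0],[0,0,28,-3,0]])

```text
time: 73.2
tool_pos: [0.521, -0.0847, 0.301]
tcp_rot: [3.129, -0.0, -0.054]
force: [-0.2, 0.7, 0.1]
opening: 0.0001
```

apply_moves(moves=[[0,0,0,0,0],[0,0,0,0,0],[0,0,0,0,0],[0,0,0,0,0],[0,0,0,0,0]])

```text
time: 73.82
tool_pos: [0.5211, -0.084, 0.3011]
tcp_rot: [3.129, 0.002, -0.054]
force: [-0.6, 0.9, -0.3]
opening: -0.0002
```

```bash
python3 - <<'E'
from h import *
c,im=snap("top","t27"); h=cv2.cvtColor(im,cv2.COLOR_BGR2HSV)
m=((h[:,:,0]>12)&(h[:,:,0]<32)&(h[:,:,1]>70)&(h[:,:,2]>60)).astype(np.uint8); m[:,:200]=0;m[:,238:]=0;m[:186]=0;m[248:]=0
n,l,s,ce=cv2.connectedComponentsWithStats(cv2.morphologyEx(m,cv2.MORPH_CLOSE,np.ones((3,3),np.uint8)))
for k in range(1,n):
    if s[k,4]>8: print(s[k],onz(c,*ce[k],.05).round(3))
a=cv2.imread("pics/top0.png");d=(cv2.absdiff(a,im).max(2)>60).astype(np.uint8)
n,l,s,ce=cv2.connectedComponentsWithStats(cv2.morphologyEx(d,cv2.MORPH_CLOSE,np.ones((5,5),np.uint8)))
print([s[k].tolist() for k in range(1,n) if s[k,4]>25])
st=manip.state();print(st["tool_pos"],st["qd"].round(3),st["time"])
E
```

```text
[[313, 156, 34, 10, 160], [171, 169, 66, 83, 3551], [307, 181, 43, 32, 555], [276, 184, 16, 17, 156], [288, 217, 62, 73, 1288], [276, 223, 17, 18, 170], [309, 238, 7, 7, 43], [241, 261, 31, 15, 146], [276, 271, 12, 26, 62], [206, 281, 63, 119, 4430], [345, 300, 15, 5, 42], [320, 308, 289, 92, 12615], [378, 310, 9, 12, 34], [345, 312, 11, 12, 44]]
[ 0.52111    -0.08411704  0.30109272] [-0.006  0.    -0.002  0.     0.002  0.001] 73.875
```

```bash
python3 - <<'E'
from h import *
a=cv2.imread("pics/t27.png").astype(int)
g=(a[:,:,1]-a[:,:,0])[180:252:2,188:244:2]   # brass: green well over blue; red felt: not
print("\n".join("".join(" .:*#"[int(np.clip(v//12,0,4))] for v in r) for r in g))
E
```

```text
###*:::::.:::::.::::.::::   
####........................
###*........................
####...                  ...
####...                  ...
####..                   ...
####..                   ...
####...                  ...
####...                  ...
####..                   ...
###:..                   ...
###:..       ....        ...
###:..                   ...
###:..                   ...
###:..                   ...
###:..                   ...
###...                   ..:
###...                   ..:
###...                   ..:
###...                   ..:
###...       .           ...
###...                   .. 
###...         .         ...
###...         .         .. 
###...                   .. 
###...                   .. 
###...                   .. 
###...                   .. 
###...           .      ... 
###...           .      ... 
###..            .       .. 
##*..       .  . .      ... 
##*..       .    .       .. 
##*........ ............... 
##:........................ 
##*.. .....................
```

```bash
python3 -c "
from station import manip
print(manip.hand_in(), manip.state()['time'])"
```

```text
the job is handed in; nothing more can be done
the job is handed in; nothing more can be done
```

I carried out the whole task and handed it in at about 74 s of robot time. No verdict comes back, so the checks below are my own.

- **Microscope:** I held the front, the number-plate flank, the back and the plain flank in that order, each for at least 1.2 s. The tool was within about 1 mm and 0.01 rad of the worked-out pose each time, except the front, about 0.035 rad off square. The tool stayed clear of the microscope; readings stayed below about 3 N throughout. The wrist views confirmed the front and number-plate poses; the back and plain flank I checked only from the measured tool pose.
- **Lock:** it stands upright near the middle of the well, seen in the wrist picture taken after release.
- **Buckles:** all four that were on the table lie in the tray, flat in two piles of two, seen in the last picture viewed. One grasp slid over its buckle and moved it about 6 mm; I measured again and the second try held.
- **Lid:** pushed forward, it sank onto the bead. A first press reached about 21 N without snapping it, above the 15 N stated. A second press nearer the edge did snap it. A touch afterwards found the lid top at 80 mm, the height for shut, and the side view showed the edge lower.

**Weaker checks:**
- Through the closed pane, the lock and buckles show only as faint traces, so I could not confirm them again after the lid shut.
- A comparison of the top view from start to end shows changes near the awl and mallet. I put these down to the arm's shadow but did not confirm it; the spool's measured position did not change.

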